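# Make up an intercom frame: press the modules home, lock them, stow the wall anchors

### The arm

A 6-joint arm with a two-finger parallel gripper is mounted at the origin on the work surface. World frame = base frame: x ahead of the robot, y to its left, z up, the work surface at z = 0. Lengths are in m, angles in rad, forces in N, time in s.
With the tool pointing down it reaches from about 0.25 to 0.725 m from the base axis. Payload 4 kg.
Tool frame: the origin (TCP) lies between the finger pads; the fingertips stand 19 mm ahead of it and the grasp point (between the pads) is the TCP; z points along the fingers, y is the line along which they close (so a half turn about z gives the same grasp; the last joint's range is limited). The gripper opens to 85 mm and grips with 20 to 120 N. Pads are 22 mm wide; open, the fingers measure 114 mm over their backs; the gripper's body (76 mm by 85 mm) begins 54 mm behind the grasp point. The pads swing forward as they close: fully open they stand 13 mm farther back than shut.
Start: joints at [1.323, 0.241, 0.005, 1.335, 0, 1.571], TCP at [0.123, 0.485, 0.25] pointing down, gripper open.
Joint ranges: [-2.72, 2.72], [-1.05, 1.87], [-1.09, 1.28], [-1.99, 2.15], [-1.42, 1.44], [-3.14, 3.14]. Speed limits (rad/s): [2.79, 2.79, 3.14, 3.14, 3.14, 3.14].

### API

Orientations are given as a rotation vector (axis times angle).
In Python, from cell import manip gives the robot as it stands.
- The arm moves only by the tool servo_tool, never from a script. Its argument "rows" is a list of rows, each a list of 7 numbers: the shift along the tool's x, y, z in cm, then the turn, a rotation vector about the tool's x, y, z in degrees, then the opening, from 0 (shut) to 1 (fully open). A call has 1 to 12 rows; each row shifts and turns the commanded pose from where the row before left it, along the tool's axes as they then stand; what a row does not reach is not made up. A row lasts 1/12 s, in which the tool goes at most 41.7 mm and 7.16 degrees, less where a joint would pass 70% of its speed; a pose out of reach is approached as far as the arm can. A call is refused whole if a number of a shift passes 4.17 or a number of a turn 7.16, either way. A call with a gripper value outside its range is refused whole. The fingers move at their own pace and stop on an object; "newtons" is the grip in N (left out, the last holds). Time passes only in rows, so rows that do not move let the fingers close. It gives the time, the measured TCP pose, the force, the opening and the grip force at its end, in the units of the state.
- manip.sense(): the state, without advancing time (a new reading comes with each control period).
- manip.capture(name): name is "side" or "top" or "wrist"; returns a dict with "pixels" (480x640x3 uint8, red, green, blue), "camera_matrix" (3x3 intrinsics, pixels), "k1" (the pictures are not rectified: a ray, as slopes to the right and down, at radius r is drawn at 1 + k1 r^2 times it, then the intrinsics apply), "eye" and "orientation" of the camera in the world; the wrist camera has in their place "T_tool_cam" (4x4, takes a point from camera to tool coordinates, whose origin is the TCP and whose axes are the flange's). Camera axes: x right, y down, z forward; pixel columns grow to the right and rows downward; lengths in m; the calibration is good to about 2 mm. A picture is of the moment at which its call begins: read the wrist's pose just before it. There is no depth.
- manip.job_done(): hands the job in; it is judged then, once.
Trained networks look in a picture, given as the dict that the camera call returned (one of the last four; its "shot" number tells which), for a name from the list of things; names that differ only in an ending like _2 or _b are one class to them, and where a whole thing is asked for, a point or a joint stands for the part that bears it (a point fixed in the world has none). Each returns a list of dicts, best first, with "p" (0 to 1); they miss things now and then, are a little off and sometimes report something else, mostly with a low value. They report only what shows in the picture. A call takes as long as a camera call. They do not tell look-alikes from the thing itself.
- manip.search_frame(name, picture): "uv" ([column, row] in pixels, amid what is visible of it).
- manip.regions_of(name, picture): "region" (480x640 bool, what is visible of it) and "uv" ([column, row] in pixels, amid what is visible of it).
- manip.place_of(name, picture): "uv" ([column, row] in pixels: a listed point, or the origin of a listed thing).
The state is a dict: "clock": time; "joint_pos": joint angles; "dq": joint speeds; "tau": joint torques, N m; "ee_pos": TCP position; "ee_rot": TCP orientation; "contact_force": force on the tool from outside, world axes, zero at the start; "ft_torque": the same for the moment, N m; "width": opening from 0.0 (shut) to 1.0 (fully open); "finger_force": force on a finger pad.
Only numpy, scipy, OpenCV 4.12 (cv2) and the standard library are available. Lean on these libraries where they do the work, as an engineer would, in place of code of your own. Each camera call takes 0.05 s, during which the arm holds its last target. There are 200 camera calls.

### The job

Make the intercom frame ready for the wall: press the speaker module into the long recess and every button module into a square recess, each pushed down until its face is flush with the frame, and only when all of them are flush push the locking slide all the way across to its locked end. Also lay every loose white wall anchor in the frame's small pockets, one to a pocket. Leave the padlock, jar, coaster, hammer and nail tray where they are.

Things in the scene. Friction and masses are not known exactly. Their poses are not given: they have to be found in the camera images.
- frame: Intercom mounting frame: grey metal block lying face up, fixed, 88 (x) x 266 (y) x 30 (z) mm; origin at the centre of its underside. Far (+x) part: a row along y of four module recesses, the long one at +y, then three square ones. Near (-x) part: a row of four anchor pockets. At its -y end: the locking slide.
- speaker_recess (a point): Centre of the mouth, at top-face level, of the long recess, 44 (x) x 64 (y) mm; axes as the frame. In each recess a steel seat lies 12 mm below the mouth: a module set in stands 12 mm proud. The seat is stiff (6 N of friction; a module's weight does not move it), goes down 12 mm when pressed and stays; the module is then flush.
- recess_a (a point): Centre of the mouth, at top-face level, of a square recess, 44 x 44 mm, next to the long one; same stiff seat as the long recess. Frame's axes.
- recess_b (a point): Centre of the mouth, at top-face level, of a square recess, 44 x 44 mm, the middle of the squares; same stiff seat as the long recess. Frame's axes.
- recess_c (a point): Centre of the mouth, at top-face level, of a square recess, 44 x 44 mm, nearest the locking slide; same stiff seat as the long recess. Frame's axes.
- pocket0 (a point): Centre of the mouth, at top-face level, of an anchor pocket: 18 (frame x) x 50 (frame y) mm, 14 mm deep; pocket 0 of 4 counted from the slide end. Frame's axes.
- pocket1 (a point): Centre of the mouth, at top-face level, of an anchor pocket: 18 (frame x) x 50 (frame y) mm, 14 mm deep; pocket 1 of 4 counted from the slide end. Frame's axes.
- pocket2 (a point): Centre of the mouth, at top-face level, of an anchor pocket: 18 (frame x) x 50 (frame y) mm, 14 mm deep; pocket 2 of 4 counted from the slide end. Frame's axes.
- pocket3 (a point): Centre of the mouth, at top-face level, of an anchor pocket: 18 (frame x) x 50 (frame y) mm, 14 mm deep; pocket 3 of 4 counted from the slide end. Frame's axes.
- lock (a joint): Locking slide at the frame's -y end: 0 = fully open (towards the frame's -x), 0.040 m = fully locked (towards frame +x, end stop). Slides with about 3 N of friction and stays where left.
- lock_knob (a point): Centre of the top of the locking slide's black knob, a block 16 (frame x) x 20 (frame y) mm that stands from 5 to 25 mm above the frame's top face. Moves with the slide.
- speaker: Speaker module with slotted grille: block 40 (its x) x 60 (its y) x 24 mm high, aluminium face up, 90 g; origin at the centre of its underside. Fits either way round.
- button_a: Button module with one round steel button in its face: square block 40 x 40 x 24 mm high, aluminium face up, 60 g; origin at the centre of its underside. Fits any square recess in any quarter turn. May be absent.
- button_b: Button module with one round steel button in its face: square block 40 x 40 x 24 mm high, aluminium face up, 60 g; origin at the centre of its underside. Fits any square recess in any quarter turn. May be absent.
- button_c: Button module with one round steel button in its face: square block 40 x 40 x 24 mm high, aluminium face up, 60 g; origin at the centre of its underside. Fits any square recess in any quarter turn. May be absent.
- anchor0: White plastic wall anchor lying on the bench: ribbed bar 42 long (its x) x 12 x 12 mm, 12 g, does not roll; origin at the centre of its underside. Fits any pocket, lying along it, either way round; lying in it its top is 2 mm below the frame's top. May be absent.
- anchor1: White plastic wall anchor lying on the bench: ribbed bar 42 long (its x) x 12 x 12 mm, 12 g, does not roll; origin at the centre of its underside. Fits any pocket, lying along it, either way round; lying in it its top is 2 mm below the frame's top. May be absent.
- anchor2: White plastic wall anchor lying on the bench: ribbed bar 42 long (its x) x 12 x 12 mm, 12 g, does not roll; origin at the centre of its underside. Fits any pocket, lying along it, either way round; lying in it its top is 2 mm below the frame's top. May be absent.
- anchor3: White plastic wall anchor lying on the bench: ribbed bar 42 long (its x) x 12 x 12 mm, 12 g, does not roll; origin at the centre of its underside. Fits any pocket, lying along it, either way round; lying in it its top is 2 mm below the frame's top. May be absent.
- padlock: small brass padlock lying flat, 50 x 22 x 14 mm; origin at its underside. Bystander.
- jar: white plastic jar of wall anchors, closed, 64 mm across, 75 mm high; origin at its underside. Bystander.
- coaster: round white ceramic coaster, 90 mm across, 8 mm thick; origin at its underside. Bystander.
- hammer: small aluminium hammer, 240 mm long, lying beyond the frame; origin near its middle. Bystander.
- nail_tray: red plastic tray of steel nails, 100 x 160 x 30 mm; origin at its underside. Bystander.
There are look-alikes about, which are no part of the job. Leave any green look-alike of the button_c alone.

How it is judged:
By the outcome, as a careful person would: the job done as asked, in the order asked, and still so for the second after the job is handed in, with the robot touching nothing.
Of button_a, button_b, button_c only 2 to 3 are there at a start; the rules pass over those that are not, and their reading is None.
Of anchor0, anchor1, anchor2, anchor3 only 3 to 4 are there at a start; the rules pass over those that are not, and their reading is None.
At some moment in a run one of speaker, button_a, button_b, button_c, anchor0, anchor1, anchor2, anchor3 may be knocked a few centimetres aside while the robot is not near it.
It also fails if it takes over 210 s, if anything falls off the work surface, if the arm or the gripper's body presses on something with over 40 N, if the wrist force passes 120 N, or if a joint passes its speed limit or range.

## Working session

There is one attempt and no reset: what is moved stays moved. The work goes in short steps, Python scripts to look and compute and a tool call to move; the robot and the scene stay as the last step left them, time stands still between calls to the robot, and variables do not carry over. Pictures are saved under pics/ and viewed, at most 14 in all, crops included, and the job is handed in when it is done.

Besides the shell and the picture viewer there is one more tool, called after ">>>" by a JSON object that holds its "method" and its "body", one argument or row to a line. servo_tool: Moves the arm, as the interface text tells. Its arguments: {"type":"object","properties":{"rows":{"type":"array"},"newtons":{"type":"number"}},"required":["rows"]}

```bash
ls; mkdir -p pics
cat > h.py <<'E'
import numpy as np, cv2
from scipy.spatial.transform import Rotation as R
from cell import manip
def cam(p, s=None):
    K=np.array(p["camera_matrix"])
    if "eye" in p:
        o=np.array(p["orientation"]); 
        Rm=o if o.shape==(3,3) else R.from_rotvec(o).as_matrix()
        return K,p["k1"],Rm,np.array(p["eye"])
    T=np.array(p["T_tool_cam"]); Rt=R.from_rotvec(s["ee_rot"]).as_matrix()
    return K,p["k1"],Rt@T[:3,:3],Rt@T[:3,3]+np.array(s["ee_pos"])
def world(c,uv,z):
    K,k1,Rm,e=c
    d=np.array([(uv[0]-K[0,2])/K[0,0],(uv[1]-K[1,2])/K[1,1]]); u=d.copy()
    for _ in range(20): u=d/(1+k1*(u@u))
    r=Rm@np.array([u[0],u[1],1]); return e+r*(z-e[2])/r[2]
def pix(c,X):
    K,k1,Rm,e=c
    q=Rm.T@(np.array(X)-e); u=q[:2]/q[2]; u=u*(1+k1*(u@u)); return K[[0,1],[0,1]]*u+K[:2,2]
def shot(name,fn=None):
    s=manip.sense(); p=manip.capture(name)
    if fn: cv2.imwrite("pics/"+fn,p["pixels"][:,:,::-1])
    return s,p,cam(p,s)
E
python3 - <<'E'
from h import *
s,p,c=shot("top","top0.png"); print({k:(v if k!="pixels" else 0) for k,v in p.items()}); print(s)
for n,z in [("speaker",0),("button_a",0),("anchor0",0),("frame",0),("lock_knob",.055),("speaker_recess",.03),("recess_a",.03),("recess_b",.03),("recess_c",.03),("pocket0",.03),("pocket1",.03),("pocket2",.03),("pocket3",.03)]:
    for d in manip.place_of(n,p): 
        if d["p"]>.2: print(n,round(d["p"],2),np.round(d["uv"]),world(c,d["uv"],z).round(4))
s,p,c=shot("side","side0.png");
E
```

```text
pics
{'pixels': 0, 'camera_matrix': array([[483.96351534,   0.        , 330.04700448],
       [  0.        , 483.96351534, 240.44155123],
       [  0.        ,   0.        ,   1.        ]]), 'k1': -0.10021547068567292, 'eye': array([0.37123763, 0.10667328, 1.10997646]), 'orientation': array([-2.11132211,  2.15351199, -0.16617327]), 'shot': 1}
{'clock': 0.0, 'joint_pos': array([1.32303042e+00, 2.41433845e-01, 3.70177456e-03, 1.33519606e+00,
       1.79030069e-05, 1.57083320e+00]), 'dq': array([-1.34948633e-03,  8.59788293e-05, -5.04937301e-04, -3.36373903e-05,
       -5.94196286e-04, -1.08447311e-03]), 'tau': array([ 6.05725818e-04, -3.72319043e+01,  2.52407992e+01,  1.72197801e-02,
        2.05357907e-06,  5.56477616e-06]), 'ee_pos': array([0.12246689, 0.48414943, 0.24939393]), 'ee_rot': array([-0.38821761, -3.11722859,  0.0033192 ]), 'contact_force': array([-0.10906764,  0.39999123, -0.34737286]), 'ft_torque': array([-0.01287282, -0.03328486,  0.04284446]), 'finger_force': 0.0, 'width': 1.0019240412288235}
speaker 0.92 [253. 232.] [0.5786 0.2942 0.    ]
button_a 0.91 [303. 229.] [0.
[... 1550 characters left out ...]
et1 0.84 [391. 247.] [ 0.5307 -0.0239  0.03  ]
pocket1 0.66 [304. 227.] [0.5812 0.1734 0.03  ]
pocket1 0.57 [466. 234.] [ 0.5568 -0.1959  0.03  ]
pocket1 0.56 [418. 246.] [ 0.5324 -0.0847  0.03  ]
pocket2 0.95 [441. 236.] [ 0.5541 -0.1379  0.03  ]
pocket2 0.84 [391. 247.] [ 0.5307 -0.0239  0.03  ]
pocket2 0.66 [304. 227.] [0.5812 0.1734 0.03  ]
pocket2 0.57 [466. 234.] [ 0.5568 -0.1959  0.03  ]
pocket2 0.56 [418. 246.] [ 0.5324 -0.0847  0.03  ]
pocket3 0.95 [441. 236.] [ 0.5541 -0.1379  0.03  ]
pocket3 0.84 [391. 247.] [ 0.5307 -0.0239  0.03  ]
pocket3 0.66 [304. 227.] [0.5812 0.1734 0.03  ]
pocket3 0.57 [466. 234.] [ 0.5568 -0.1959  0.03  ]
pocket3 0.56 [418. 246.] [ 0.5324 -0.0847  0.03  ]
```

View pics/top0.png

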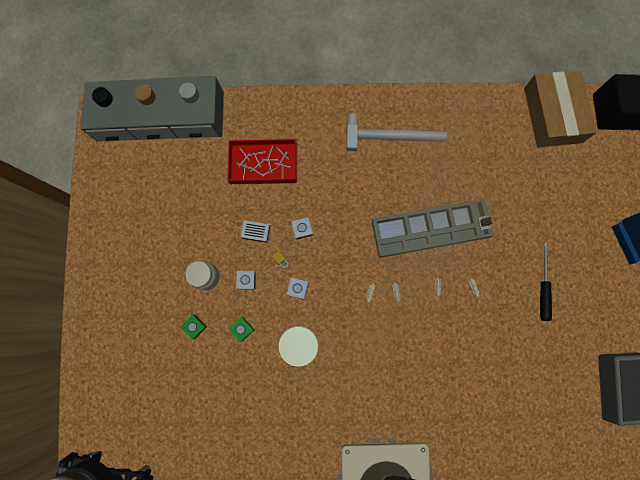

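View pics/side0.png

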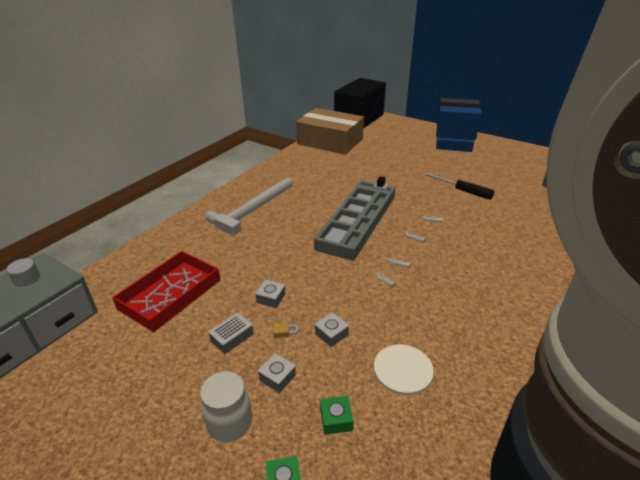

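The top view shows the frame at (432,230), yawed about +10° with its slide at the right end (486,220).

- **Speaker:** the slotted block at (255,231).
- **Buttons:** the silver modules are at (302,228), (245,280) and (297,289). The green look-alikes at (193,327) and (240,329) are excluded.
- **Anchors:** four white bars at (371,293), (396,291), (438,287) and (474,287). The other white items, the jar (201,275) and the coaster (298,346), are not anchors.

Next I'll check these choices up close with the wrist camera.

```bash
cat >> h.py <<'E'
def plan(s,X,yaw,n):
    """constant row (cm, deg) repeated n times: from state s to TCP X, tool x axis at world yaw (deg, mod 180), tool down"""
    R0=R.from_rotvec(s["ee_rot"]).as_matrix(); y0=np.degrees(np.arctan2(R0[1,0],R0[0,0]))
    d=(yaw-y0+90)%180-90; 
    for k in (0,180,-180):   # keep joint 6 within range
        pass
    a=-d/n                                   # about tool z (down)
    th=np.radians(a); S=sum((np.array([[np.cos(i*th),-np.sin(i*th)],[np.sin(i*th),np.cos(i*th)]]) for i in range(n)))
    D=R0.T@(np.array(X)-np.array(s["ee_pos"]))*100
    v=np.linalg.solve(S,D[:2]); return np.round([v[0],v[1],D[2]/n,0,0,a],3), y0
E
python3 - <<'E'
from h import *
s,p,c=shot("wrist")
np.set_printoptions(suppress=True,precision=4)
print(p["T_tool_cam"],p["camera_matrix"],p["k1"]); print(R.from_rotvec(s["ee_rot"]).as_matrix())
for n in (12,): print(plan(s,[.50,.24,.36],180,n))
E
```

```text
[[-0.0002 -0.9604 -0.2787  0.0699]
 [ 1.     -0.0002 -0.      0.0001]
 [-0.     -0.2787  0.9604 -0.1227]
 [ 0.      0.      0.      1.    ]] [[373.4244   0.     317.8359]
 [  0.     373.4244 240.4899]
 [  0.       0.       1.    ]] -0.06706078715725028
[[-0.9694  0.2453 -0.    ]
 [ 0.2453  0.9694  0.    ]
 [ 0.      0.     -1.    ]]
(array([-3.398, -1.604, -0.914,  0.   ,  0.   , -1.183]), np.float64(165.79873260360537))
```

>>> {"method": "servo_tool", "body": {
  "rows": [
    [-3.4, -1.6, -0.9, 0, 0, -1.18, 1],
    [-3.4, -1.6, -0.9, 0, 0, -1.18, 1],
    [-3.4, -1.6, -0.9, 0, 0, -1.18, 1],
    [-3.4, -1.6, -0.9, 0, 0, -1.18, 1],
    [-3.4, -1.6, -0.9, 0, 0, -1.18, 1],
    [-3.4, -1.6, -0.9, 0, 0, -1.18, 1],
    [-3.4, -1.6, -0.9, 0, 0, -1.18, 1],
    [-3.4, -1.6, -0.9, 0, 0, -1.18, 1],
    [-3.4, -1.6, -0.9, 0, 0, -1.18, 1],
    [-3.4, -1.6, -0.9, 0, 0, -1.18, 1],
    [-3.4, -1.6, -0.9, 0, 0, -1.18, 1],
    [-3.4, -1.6, -0.9, 0, 0, -1.18, 1]
  ]
}}

```text
clock: 1.8
ee_pos: [0.5016, 0.239, 0.359]
ee_rot: [0.0, 3.141, 0.001]
contact_force: [1.0, 1.2, 0.6]
width: 1.0
finger_force: 0.0
```

>>> {"method": "servo_tool", "body": {
  "rows": [
    [0, 0, 0, 0, 0, 0, 1],
    [0, 0, 0, 0, 0, 0, 1],
    [0, 0, 0, 0, 0, 0, 1]
  ]
}}

```text
clock: 2.05
ee_pos: [0.5, 0.2403, 0.3578]
ee_rot: [-0.002, -3.14, 0.0]
contact_force: [-0.1, 0.9, 0.5]
width: 1.002
finger_force: 0.0
```

Run:
```python
from h import *
np.set_printoptions(suppress=True,precision=4)
s,p,c=shot("wrist","w1.png"); print(s["clock"],s["ee_pos"],s["width"],plan(s,[.5,-.06,.40],180,12))
for n,z in [("speaker",0.024),("button_a",0.024)]:
    for d in manip.regions_of(n,p):
        if d["p"]<.3: continue
        m=d["region"].astype(np.uint8); q=max(cv2.findContours(m,0,2)[0],key=cv2.contourArea)
        W=np.array([world(c,u,z)[:2] for u in q[:,0]],np.float32)*1000
        r=cv2.minAreaRect(W); print(n,round(d["p"],2),np.round(d["uv"]),np.round(r[0]),np.round(r[1],1),round(r[2],1))
    for d in manip.place_of(n,p):
        if d["p"]>.3: print(" place",n,round(d["p"],2),np.round(d["uv"]),world(c,d["uv"],0)[:2])
```

```text
2.05 [0.5    0.2403 0.3578] 1.0024784701606395 (array([-0.002, -2.502, -0.351,  0.   ,  0.   , -0.007]), np.float64(179.92102873735314))
speaker 0.68 [349. 251.] [574. 284.] [62.6 46.7] 80.8
 place speaker 0.83 [348. 243.] [0.5722 0.2798]
 place speaker 0.74 [444. 170.] [0.4749 0.4016]
button_a 0.96 [384.  67.] [355. 314.] [40.4 43.4] 41.6
button_a 0.9 [270. 254.] [579. 177.] [43.6 43.3] 12.9
button_a 0.79 [476.  73.] [363. 420.] [43.4 48.1] 46.2
button_a 0.72 [146. 136.] [431.  31.] [13.9 41.3] 74.8
button_a 0.59 [278. 144.] [444. 189.] [40.2 39. ] 75.8
button_a 0.58 [371. 160.] [464. 304.] [40.4 43.6] 0.1
 place button_a 0.96 [282. 146.] [0.446  0.1946]
 place button_a 0.91 [274. 250.] [0.5816 0.181 ]
 place button_a 0.81 [472.  76.] [0.3606 0.4273]
 place button_a 0.78 [371. 158.] [0.461  0.3077]
 place button_a 0.59 [382.  68.] [0.3534 0.3168]
```

View pics/w1.png

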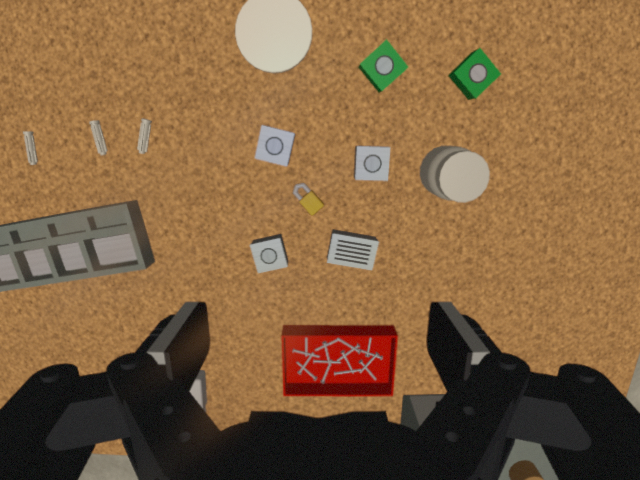

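The wrist view shows the speaker at (352,250) and modules at (275,146), (372,163) and (269,254). The green look-alikes are at (384,66) and (477,73), and three anchors are at the left. The module at (275,146) looks slightly bluish, so I'll compare colours while I look at the frame.

>>> {"method": "servo_tool", "body": {
  "rows": [
    [0, -2.5, -0.3, 0, 0, 0, 1],
    [0, -2.5, -0.3, 0, 0, 0, 1],
    [0, -2.5, -0.3, 0, 0, 0, 1],
    [0, -2.5, -0.3, 0, 0, 0, 1],
    [0, -2.5, -0.3, 0, 0, 0, 1],
    [0, -2.5, -0.3, 0, 0, 0, 1],
    [0, -2.5, -0.3, 0, 0, 0, 1],
    [0, -2.5, -0.3, 0, 0, 0, 1],
    [0, -2.5, -0.3, 0, 0, 0, 1],
    [0, -2.5, -0.3, 0, 0, 0, 1],
    [0, -2.5, -0.3, 0, 0, 0, 1],
    [0, -2.5, -0.3, 0, 0, 0, 1]
  ]
}}

```text
clock: 3.3
ee_pos: [0.4995, -0.06, 0.3948]
ee_rot: [-0.001, 3.141, -0.0]
contact_force: [0.1, 0.2, 0.5]
width: 0.997
finger_force: 0.0
```

>>> {"method": "servo_tool", "body": {
  "rows": [
    [0, -1.5, 0, 0, 0, 0, 1],
    [0, -1.5, 0, 0, 0, 0, 1],
    [0, 0, 0, 0, 0, 0, 1],
    [0, 0, 0, 0, 0, 0, 1],
    [0, 0, 0, 0, 0, 0, 1]
  ]
}}

```text
clock: 3.72
ee_pos: [0.4998, -0.0887, 0.3944]
ee_rot: [-0.001, 3.141, 0.001]
contact_force: [1.2, 0.2, -0.9]
width: 0.994
finger_force: 0.0
```

Run:
```python
from h import *
np.set_printoptions(suppress=True,precision=4)
a=cv2.imread("pics/w1.png")
for u,v in [(275,146),(372,163),(269,254)]: print("bgr",a[v-14:v-9,u-5:u+6].mean((0,1)).round(),a[v+12:v+15,u-5:u+6].mean((0,1)).round())
for u,v in [(30,148),(98,137),(144,136)]: print("anc",a[v-4:v+5,u-1:u+2].mean((0,1)).round())
big=cv2.resize(a[110:280,240:410],None,fx=3,fy=3,interpolation=cv2.INTER_CUBIC); 
s,p,c=shot("wrist","w2.png"); print(s["clock"],s["ee_pos"])
b=cv2.imread("pics/w2.png"); cv2.imwrite("pics/w2c.png",np.vstack([b[:, :640]])); cv2.imwrite("pics/crop1.png",big)
for n,z in [("frame",0.03),("speaker_recess",.03),("recess_a",.03),("pocket0",.03),("lock_knob",.055),("anchor0",0)]:
    for d in manip.place_of(n,p):
        if d["p"]>.3: print(n,round(d["p"],2),np.round(d["uv"]),world(c,d["uv"],z)[:2])
```

```text
bgr [180. 172. 169.] [181. 173. 170.]
bgr [175. 173. 171.] [174. 173. 170.]
bgr [162. 164. 161.] [165. 171. 169.]
anc [134. 149. 158.]
anc [135. 151. 160.]
anc [137. 153. 161.]
3.7167 [ 0.4998 -0.0887  0.3944]
frame 0.84 [293. 240.] [ 0.5701 -0.1219]
speaker_recess 0.75 [359. 242.] [ 0.5739 -0.0322]
speaker_recess 0.66 [365. 214.] [ 0.5347 -0.0255]
recess_a 0.89 [241. 260.] [ 0.6002 -0.1953]
recess_a 0.88 [278. 258.] [ 0.5958 -0.1434]
recess_a 0.82 [318. 251.] [ 0.5858 -0.0882]
pocket0 0.89 [238. 234.] [ 0.5624 -0.1972]
pocket0 0.89 [282. 228.] [ 0.5535 -0.1376]
pocket0 0.87 [322. 223.] [ 0.547  -0.0832]
pocket0 0.68 [363. 212.] [ 0.5314 -0.0286]
lock_knob 0.9 [201. 254.] [ 0.583  -0.2424]
lock_knob 0.72 [280. 223.] [ 0.5406 -0.1375]
anchor0 0.86 [223. 138.] [ 0.4367 -0.2162]
anchor0 0.74 [285. 142.] [ 0.4426 -0.1333]
anchor0 0.73 [355. 134.] [ 0.431  -0.0385]
anchor0 0.62 [402. 137.] [0.4356 0.0246]
anchor0 0.44 [241. 263.] [ 0.6146 -0.2012]
```

View pics/w2.png

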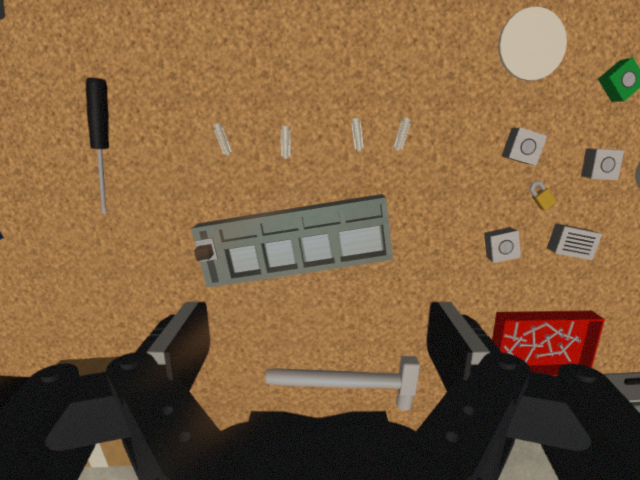

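View pics/crop1.png

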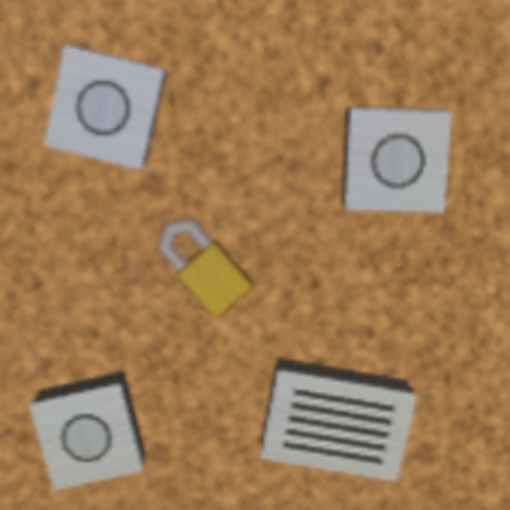

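The crop confirms three aluminium button modules, with the bluish tint being a reflection, and the slotted speaker. All four anchors are present at (223,138), (286,142), (357,134) and (402,134). Next I'll take a closer view of the frame with the tool turned to the placing yaw.

Run:
```python
from h import *
s=manip.sense(); print(s["joint_pos"].round(3), plan(s,[.573,-.138,.25],100,12))
```

```text
[-0.176  0.248  0.385  1.708  0.    -0.177] (array([-0.793,  0.039,  1.203,  0.   ,  0.   ,  6.668]), np.float64(-179.9862186266118))
```

>>> {"method": "servo_tool", "body": {
  "rows": [
    [-0.8, 0.04, 1.2, 0, 0, 6.67, 1],
    [-0.8, 0.04, 1.2, 0, 0, 6.67, 1],
    [-0.8, 0.04, 1.2, 0, 0, 6.67, 1],
    [-0.8, 0.04, 1.2, 0, 0, 6.67, 1],
    [-0.8, 0.04, 1.2, 0, 0, 6.67, 1],
    [-0.8, 0.04, 1.2, 0, 0, 6.67, 1],
    [-0.8, 0.04, 1.2, 0, 0, 6.67, 1],
    [-0.8, 0.04, 1.2, 0, 0, 6.67, 1],
    [-0.8, 0.04, 1.2, 0, 0, 6.67, 1],
    [-0.8, 0.04, 1.2, 0, 0, 6.67, 1],
    [-0.8, 0.04, 1.2, 0, 0, 6.67, 1],
    [-0.8, 0.04, 1.2, 0, 0, 6.67, 1]
  ]
}}

```text
clock: 5.07
ee_pos: [0.5739, -0.139, 0.2495]
ee_rot: [-2.027, -2.4, 0.0]
contact_force: [0.8, -0.1, -0.4]
width: 0.999
finger_force: 0.0
```

>>> {"method": "servo_tool", "body": {
  "rows": [
    [0, 0, 0, 0, 0, 0, 1],
    [0, 0, 0, 0, 0, 0, 1],
    [0, 0, 0, 0, 0, 0, 1],
    [0, 0, 0, 0, 0, 0, 1]
  ]
}}

```text
clock: 5.4
ee_pos: [0.5739, -0.1386, 0.2515]
ee_rot: [2.017, 2.406, 0.001]
contact_force: [-0.6, -0.1, 0.2]
width: 1.001
finger_force: 0.0
```

```bash
cat >> h.py <<'E'
def rect(p,c,o,yaw,z,hx,hy,k):
    """image of plane z in axes at o,yaw: rows run along -local x (top=+x), cols along -local y (left=+y), k px/mm, half sizes mm"""
    H,W=int(2*hx*k),int(2*hy*k); Rz=R.from_euler("z",yaw,degrees=True).as_matrix()
    r,q=np.mgrid[0:H,0:W]; L=np.stack([hx-r/k,hy-q/k,0*r],-1)/1000
    X=L@Rz.T+np.array([o[0],o[1],z]); K,k1,Rm,e=c
    Q=(X-e)@Rm; u=Q[...,:2]/Q[...,2:]; u=u*(1+k1*(u**2).sum(-1,keepdims=True))
    m=(u*K[[0,1],[0,1]]+K[:2,2]).astype(np.float32)
    return cv2.remap(p["pixels"][:,:,::-1].copy(),m,None,cv2.INTER_CUBIC)
E
python3 - <<'E'
from h import *
np.set_printoptions(suppress=True,precision=4)
s,p,c=shot("wrist","w3.png"); print(s["clock"],s["ee_pos"],s["ee_rot"],s["joint_pos"])
import pickle; pickle.dump((s,p,c),open("w3.pkl","wb"))
for n,z in [("frame",0.0),("speaker_recess",.03),("recess_a",.03),("pocket0",.03),("lock_knob",.055)]:
    for d in manip.place_of(n,p):
        if d["p"]>.3: print(n,round(d["p"],2),np.round(d["uv"]),world(c,d["uv"],z)[:2])
g=rect(p,c,[.570,-.122],10,.03,60,155,2.5)
for i in range(0,310,10): cv2.line(g,(int(i*2.5),0),(int(i*2.5),8 if i%50 else 20),(0,0,255),1)
for i in range(0,120,10): cv2.line(g,(0,int(i*2.5)),(8 if i%50 else 20,int(i*2.5)),(0,0,255),1)
cv2.imwrite("pics/r3.png",g)
E
```

```text
5.4 [ 0.5739 -0.1386  0.2515] [2.0175 2.4062 0.0014] [-0.237   0.4217  0.2645  1.4118  0.0001  1.1584]
frame 0.84 [323. 190.] [ 0.5773 -0.123 ]
speaker_recess 0.73 [342.  89.] [ 0.5773 -0.0289]
recess_a 0.94 [338. 160.] [ 0.5851 -0.09  ]
recess_a 0.89 [334. 221.] [ 0.5917 -0.1463]
recess_a 0.7 [332. 270.] [ 0.5995 -0.1947]
pocket0 0.97 [292. 150.] [ 0.5429 -0.0876]
pocket0 0.85 [293. 266.] [ 0.5608 -0.1974]
pocket0 0.74 [292.  78.] [ 0.5334 -0.0281]
pocket0 0.7 [190.  10.] [0.4393 0.0121]
pocket0 0.64 [294. 210.] [ 0.5534 -0.1423]
pocket0 0.64 [335. 269.] [ 0.6022 -0.1933]
lock_knob 0.78 [309. 321.] [ 0.5844 -0.241 ]
lock_knob 0.36 [341.  89.] [ 0.5749 -0.0321]
```

View pics/r3.png

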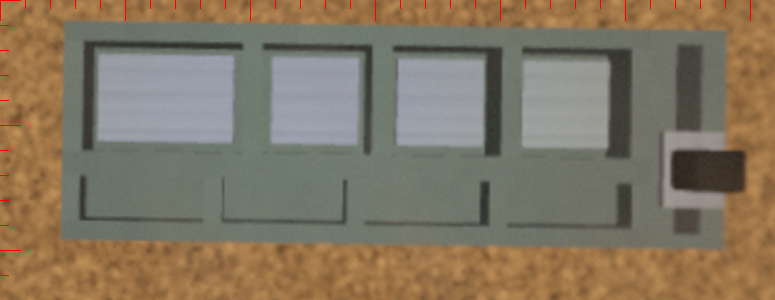

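The rectified view gives clean edges: frame centre about (0.5764, −0.1238), yaw about 9.2°. In frame coordinates the recesses are at x=+14, y=93/31/−21/−73 mm, and the pockets at x=−27, y=101/44/−13/−70 mm. These match the given sizes and 8 mm margins. Next are the modules.

```bash
cat >> h.py <<'E'
FO=np.array([.5764,-.1238]); FY=9.2
PTS=dict(speaker=(14,93),a=(14,31),b=(14,-21),c=(14,-73),p3=(-27,101),p2=(-27,44),p1=(-27,-13),p0=(-27,-70))
def fp(x,y): t=np.radians(FY); return FO+np.array([x*np.cos(t)-y*np.sin(t),x*np.sin(t)+y*np.cos(t)])/1000
def blob(p,c,xy,z,half=45,k=4,smax=70,vmin=110):
    """centre (m), sides (mm) and yaw (deg) of the pale blob nearest xy, seen on plane z"""
    g=rect(p,c,xy,0,z,half,half,k); h=cv2.cvtColor(g,cv2.COLOR_BGR2HSV)
    m=((h[...,1]<smax)&(h[...,2]>vmin)).astype(np.uint8); m=cv2.morphologyEx(m,cv2.MORPH_CLOSE,np.ones((13,13)))
    m=cv2.morphologyEx(m,cv2.MORPH_OPEN,np.ones((9,9)))
    cs=[q for q in cv2.findContours(m,0,2)[0] if cv2.contourArea(q)>200*k*k/2]
    if not cs: return None
    q=min(cs,key=lambda q:np.linalg.norm(np.array(cv2.minAreaRect(q)[0])-half*k))
    P=np.stack([half-q[:,0,1]/k,half-q[:,0,0]/k],1).astype(np.float32); (a,b),(w,h),t=cv2.minAreaRect(P)
    return np.array([xy[0]+a/1000,xy[1]+b/1000]),(w,h),t
E
python3 - <<'E'
from h import *
s=manip.sense(); print(plan(s,[.52,.215,.25],100,12))
for k,v in PTS.items(): print(k,fp(*v).round(4))
E
```

```text
(array([ 2.981,  0.071,  0.006,  0.   ,  0.   , -0.003]), np.float64(99.96001642712295))
speaker [ 0.5754 -0.0298]
a [ 0.5853 -0.091 ]
b [ 0.5936 -0.1423]
c [ 0.6019 -0.1936]
p3 [ 0.5336 -0.0284]
p2 [ 0.5427 -0.0847]
p1 [ 0.5518 -0.1409]
p0 [ 0.5609 -0.1972]
```

>>> {"method": "servo_tool", "body": {
  "rows": [
    [2.98, 0, 0, 0, 0, 0, 0.7],
    [2.98, 0, 0, 0, 0, 0, 0.7],
    [2.98, 0, 0, 0, 0, 0, 0.7],
    [2.98, 0, 0, 0, 0, 0, 0.7],
    [2.98, 0, 0, 0, 0, 0, 0.7],
    [2.98, 0, 0, 0, 0, 0, 0.7],
    [2.98, 0, 0, 0, 0, 0, 0.7],
    [2.98, 0, 0, 0, 0, 0, 0.7],
    [2.98, 0, 0, 0, 0, 0, 0.7],
    [2.98, 0, 0, 0, 0, 0, 0.7],
    [2.98, 0, 0, 0, 0, 0, 0.7],
    [0, 0, 0, 0, 0, 0, 0.7]
  ]
}}

```text
clock: 6.7
ee_pos: [0.516, 0.1887, 0.2504]
ee_rot: [-2.012, -2.41, -0.003]
contact_force: [0.6, -0.1, -0.3]
width: 0.702
finger_force: 0.0
```

>>> {"method": "servo_tool", "body": {
  "rows": [
    [0.5, 0, 0, 0, 0, 0, 0.7],
    [0, 0, 0, 0, 0, 0, 0.7],
    [0, 0, 0, 0, 0, 0, 0.7],
    [0, 0, 0, 0, 0, 0, 0.7]
  ]
}}

```text
clock: 7.03
ee_pos: [0.5164, 0.1878, 0.2503]
ee_rot: [2.023, 2.404, -0.0]
contact_force: [-0.3, -0.7, 0.4]
width: 0.703
finger_force: 0.0
```

Run:
```python
from h import *
np.set_printoptions(suppress=True,precision=4)
s,p,c=shot("wrist","w4.png"); print(s["clock"],s["ee_pos"],s["width"])
for xy in [(.574,.284),(.579,.177),(.444,.190),(.464,.304)]:
    for z in (.024,): print(xy,blob(p,c,xy,z))
```

```text
7.0333 [0.5164 0.1878 0.2503] 0.7029023768604528
(0.574, 0.284) (array([0.5773, 0.2842]), (60.84864044189453, 40.92144012451172), 79.75591278076172)
(0.579, 0.177) (array([0.5821, 0.1762]), (40.66872024536133, 40.604312896728516), 12.757532119750977)
(0.444, 0.19) (array([0.4448, 0.1881]), (40.84736633300781, 41.012508392333984), 75.81570434570312)
(0.464, 0.304) (array([0.4656, 0.3055]), (40.7772216796875, 41.14930725097656), 88.70783233642578)
```

Run:
```python
from h import *
s=manip.sense(); print(plan(s,[.5773,.2842,.09],79.8,9))
```

```text
(array([1.066, 0.697, 1.781, 0.   , 0.   , 2.225]), np.float64(99.82486428188233))
```

>>> {"method": "servo_tool", "body": {
  "rows": [
    [1.066, 0.697, 1.78, 0, 0, 2.225, 0.7],
    [1.066, 0.697, 1.78, 0, 0, 2.225, 0.7],
    [1.066, 0.697, 1.78, 0, 0, 2.225, 0.7],
    [1.066, 0.697, 1.78, 0, 0, 2.225, 0.7],
    [1.066, 0.697, 1.78, 0, 0, 2.225, 0.7],
    [1.066, 0.697, 1.78, 0, 0, 2.225, 0.7],
    [1.066, 0.697, 1.78, 0, 0, 2.225, 0.7],
    [1.066, 0.697, 1.78, 0, 0, 2.225, 0.7],
    [1.066, 0.697, 1.78, 0, 0, 2.225, 0.7],
    [0, 0, 0, 0, 0, 0, 0.7],
    [0, 0, 0, 0, 0, 0, 0.7],
    [0, 0, 0, 0, 0, 0, 0.7]
  ]
}}

```text
clock: 8.08
ee_pos: [0.5772, 0.2846, 0.0907]
ee_rot: [2.409, 2.017, -0.0]
contact_force: [-0.1, 0.1, 0.4]
width: 0.698
finger_force: 0.0
```

Run:
```python
from h import *
s,p,c=shot("wrist","w5.png"); print(s["clock"],s["ee_pos"],s["width"],plan(s,[.5773,.2842,.028],79.8,4)); print(blob(p,c,(.5773,.2842),.024))
```

```text
8.0833 [0.57715222 0.28455214 0.09066492] 0.6982618663064368 (array([-0.008,  0.005,  1.567,  0.   ,  0.   ,  0.018]), np.float64(79.87051898079235))
(array([0.57775187, 0.28490163]), (60.325775146484375, 40.2701301574707), 79.73485565185547)
```

View pics/w5.png

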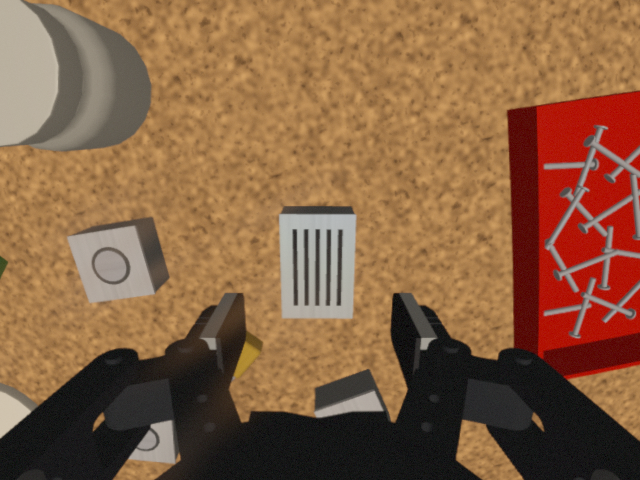

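The speaker at (317,265) is centred between the fingers, with the padlock clear at the lower left. I'll descend and grip.

>>> {"method": "servo_tool", "body": {
  "rows": [
    [0, 0.01, 1.56, 0, 0, 0, 0.7],
    [0, 0.01, 1.56, 0, 0, 0, 0.7],
    [0, 0, 1.56, 0, 0, 0, 0.7],
    [0, 0, 1.56, 0, 0, 0, 0.7],
    [0, 0, 0, 0, 0, 0, 0.7],
    [0, 0, 0, 0, 0, 0, 0.4],
    [0, 0, 0, 0, 0, 0, 0.4],
    [0, 0, 0, 0, 0, 0, 0.4],
    [0, 0, 0, 0, 0, 0, 0.4],
    [0, 0, 0, 0, 0, 0, 0.3]
  ],
  "newtons": 30
}}

```text
clock: 8.97
ee_pos: [0.5782, 0.2858, 0.0296]
ee_rot: [2.408, 2.017, 0.005]
contact_force: [-0.5, -0.6, 6.0]
width: 0.456
finger_force: 31.5
```

>>> {"method": "servo_tool", "body": {
  "rows": [
    [0, 0, 0, 0, 0, 0, 0.3],
    [0, 0, -1, 0, 0, 0, 0.3],
    [0, 0, -2.5, 0, 0, 0, 0.3],
    [0, 0, -3, 0, 0, 0, 0.3],
    [0, 0, -1.5, 0, 0, 0, 0.3],
    [0, 0, 0, 0, 0, 0, 0.3],
    [0, 0, 0, 0, 0, 0, 0.3]
  ]
}}

```text
clock: 9.55
ee_pos: [0.5778, 0.2858, 0.1092]
ee_rot: [2.408, 2.017, 0.004]
contact_force: [0.9, -0.1, -0.7]
width: 0.456
finger_force: 30.8
```

Run:
```python
from h import *
s=manip.sense(); print(s["clock"],s["ee_pos"],s["width"],s["finger_force"]); X=fp(*PTS["speaker"]); print(plan(s,[*X,.10],99.2,12))
```

```text
9.55 [0.57778729 0.28578634 0.10918017] 0.45582484464900364 30.83567015826702
(array([-2.642,  0.037,  0.073,  0.   ,  0.   , -1.608]), np.float64(79.90214364991112))
```

```bash
cat >> h.py <<'E'
def held(dz,yaw=None):
    """held module's top centre in tool axes (mm)"""
    s,p,c=shot("wrist"); X=np.array(s["ee_pos"]); z=X[2]+dz
    b=blob(p,c,X[:2],z); R0=R.from_rotvec(s["ee_rot"]).as_matrix(); y0=np.degrees(np.arctan2(R0[1,0],R0[0,0]))
    d=R0.T@(np.array([*b[0],z])-X)*1000
    return d.round(1),np.round(b[1],1),round((b[2]-y0+45)%90-45,2)
E
python3 - <<'E'
from h import *
for i in range(2): print(manip.sense()["ee_pos"],held(-.0056))
E
```

```text
[0.57778729 0.28578634 0.10918017] (array([-6.7,  1.7,  5.6]), array([76.2, 44.8]), np.float64(5.56))
[0.57673462 0.2852495  0.10749391] (array([-6.6,  1.6,  5.6]), array([76.2, 45.1]), np.float64(5.75))
```

>>> {"method": "servo_tool", "body": {
  "rows": [
    [-2.64, 0.04, 0, 0, 0, -1.61, 0.3],
    [-2.64, 0.04, 0, 0, 0, -1.61, 0.3],
    [-2.64, 0.04, 0, 0, 0, -1.61, 0.3],
    [-2.64, 0.04, 0, 0, 0, -1.61, 0.3],
    [-2.64, 0.04, 0, 0, 0, -1.61, 0.3],
    [-2.64, 0.04, 0, 0, 0, -1.61, 0.3],
    [-2.64, 0.04, 0, 0, 0, -1.61, 0.3],
    [-2.64, 0.04, 0, 0, 0, -1.61, 0.3],
    [-2.64, 0.04, 0, 0, 0, -1.61, 0.3],
    [-2.64, 0.04, 0, 0, 0, -1.61, 0.3],
    [-2.64, 0.04, 0, 0, 0, -1.61, 0.3],
    [-2.64, 0.04, 0, 0, 0, -1.61, 0.3]
  ]
}}

```text
clock: 10.65
ee_pos: [0.5734, -0.0312, 0.1057]
ee_rot: [-2.032, -2.392, 0.004]
contact_force: [0.3, 0.2, -0.8]
width: 0.458
finger_force: 30.8
```

>>> {"method": "servo_tool", "body": {
  "rows": [
    [0, 0, 0, 0, 0, 0, 0.3],
    [0, 0, 0, 0, 0, 0, 0.3],
    [0, 0, 0, 0, 0, 0, 0.3]
  ]
}}

```text
clock: 10.9
ee_pos: [0.5739, -0.0297, 0.1063]
ee_rot: [-2.035, -2.39, 0.002]
contact_force: [-0.1, 0.3, -0.5]
width: 0.459
finger_force: 30.8
```

Run:
```python
from h import *
print(held(-.0056)); s,p,c=shot("wrist","w6.png"); print(s["clock"],s["ee_pos"],s["width"]); X=fp(*PTS["speaker"]); print(plan(s,[*X,.05],99.2,4))
```

```text
(array([ 2.8, -7.3,  5.6]), array([56.5, 96.9]), np.float64(-0.11))
10.95 [ 0.57410491 -0.02924002  0.10655607] 0.4587147375937022
(array([-0.019,  0.032,  1.414,  0.   ,  0.   ,  0.011]), np.float64(99.24407085518042))
```

View pics/w6.png

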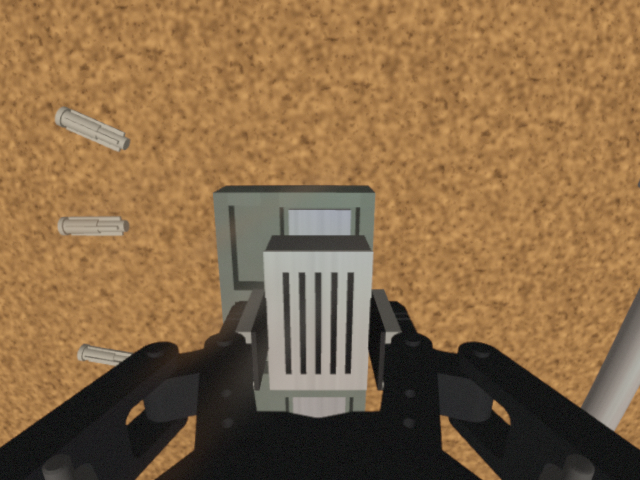

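Run:
```python
from h import *
s,p,c=shot("wrist"); K,k1,Rm,e=c
R0=R.from_rotvec(s["ee_rot"]).as_matrix(); X=np.array(s["ee_pos"])
P=np.array([R0.T@(world(c,u,X[2]-.0056)-X)*1000 for u in [(265,251),(372,250),(270,390),(366,388)]]).round(1); print(P,P.mean(0))
```

```text
[[ 29.3 -18.2   5.7]
 [ 29.7  20.5   5.6]
 [-30.7 -18.7   5.6]
 [-29.6  20.6   5.5]] [-0.325  1.05   5.6  ]
```

>>> {"method": "servo_tool", "body": {
  "rows": [
    [-0.01, 0, 1.4, 0, 0, 0, 0.3],
    [-0.02, 0, 1.4, 0, 0, 0, 0.3],
    [-0.02, 0, 1.4, 0, 0, 0, 0.3],
    [0, 0, 1.0, 0, 0, 0, 0.3],
    [0, 0, 0.5, 0, 0, 0, 0.3],
    [0, 0, 0, 0, 0, 0, 0.3],
    [0, 0, 0, 0, 0, 0, 0.3]
  ]
}}

```text
clock: 11.63
ee_pos: [0.5752, -0.0301, 0.0508]
ee_rot: [-2.035, -2.393, 0.0]
contact_force: [-0.4, -0.5, -1.0]
width: 0.458
finger_force: 30.8
```

```bash
sed -i 's/^FO=.*/FO=np.array([.5754,-.1240]); FY=9.2/' h.py
python3 - <<'E'
from h import *
s=manip.sense(); print(s["clock"],s["ee_pos"],s["contact_force"].round(1),s["ft_torque"].round(2),s["width"],plan(s,[*fp(*PTS["speaker"]),.05],99.2,1))
E
```

```text
11.6333 [ 0.57516498 -0.03006997  0.05079187] [-0.4 -0.5 -1. ] [ 0.01 -0.07  0.02] 0.45801213578098304 (array([ 0.024, -0.079,  0.079,  0.   ,  0.   ,  0.053]), np.float64(99.25268111525666))
```

>>> {"method": "servo_tool", "body": {
  "rows": [
    [0, -0.06, 0.2, 0, 0, 0, 0.3],
    [0, 0, 0, 0, 0, 0, 0.3],
    [0, 0, 0, 0, 0, 0, 0.62],
    [0, 0, 0, 0, 0, 0, 0.62],
    [0, 0, 0, 0, 0, 0, 0.62],
    [0, 0, -1, 0, 0, 0, 0.62],
    [0, 0, -2, 0, 0, 0, 0.62],
    [0, 0, -1, 0, 0, 0, 0.3],
    [0, 0, 0, 0, 0, 0, 0],
    [0, 0, 0, 0, 0, 0, 0],
    [0, 0, 0, 0, 0, 0, 0],
    [0, 0, 0, 0, 0, 0, 0]
  ]
}}

```text
clock: 12.63
ee_pos: [0.5738, -0.0305, 0.0878]
ee_rot: [-2.035, -2.392, 0.002]
contact_force: [-0.3, 0.0, 0.1]
width: 0.003
finger_force: 0.0
```

Run:
```python
from h import *
s,p,c=shot("wrist","w7.png"); print(s["clock"],s["ee_pos"],s["width"],plan(s,[*fp(*PTS["speaker"]),.049],99.2,4))
```

```text
12.6333 [ 0.57377698 -0.03054334  0.08784383] 0.00261679679572638 (array([0.012, 0.018, 0.971, 0.   , 0.   , 0.004]), np.float64(99.21539497552227))
```

View pics/w7.png

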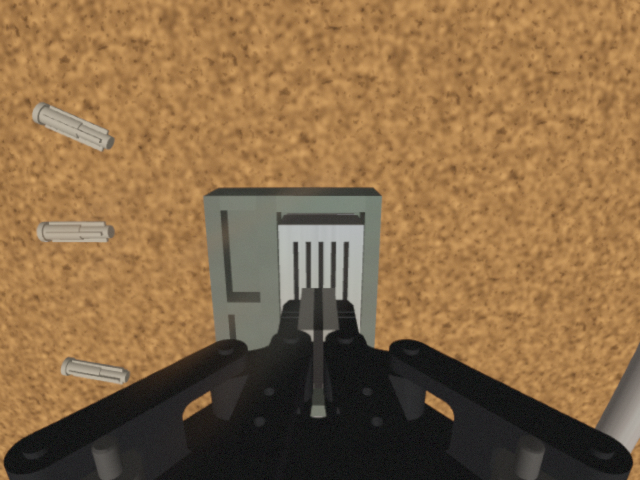

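The speaker has dropped into the long recess, with its face seen at (318,250) inside the mouth. I'll press it with the fingers shut.

>>> {"method": "servo_tool", "body": {
  "rows": [
    [0, 0.02, 1.2, 0, 0, 0, 0],
    [0, 0.02, 1.2, 0, 0, 0, 0],
    [0, 0, 0.4, 0, 0, 0, 0],
    [0, 0, 0.4, 0, 0, 0, 0],
    [0, 0, 0.4, 0, 0, 0, 0],
    [0, 0, 0.2, 0, 0, 0, 0],
    [0, 0, 0, 0, 0, 0, 0],
    [0, 0, 0, 0, 0, 0, 0]
  ]
}}

```text
clock: 13.35
ee_pos: [0.5749, -0.0305, 0.0506]
ee_rot: [-2.036, -2.393, 0.0]
contact_force: [-0.5, 0.8, -0.1]
width: 0.002
finger_force: 0.0
```

Run:
```python
from h import *
s=manip.sense(); print(s["clock"],s["ee_pos"],s["contact_force"].round(1))
```

```text
13.35 [ 0.57487581 -0.03047861  0.05055195] [-0.5  0.8 -0.1]
```

>>> {"method": "servo_tool", "body": {
  "rows": [
    [0, 0, 0.1, 0, 0, 0, 0],
    [0, 0, 0.1, 0, 0, 0, 0],
    [0, 0, 0, 0, 0, 0, 0]
  ]
}}

```text
clock: 13.6
ee_pos: [0.5751, -0.0305, 0.0491]
ee_rot: [2.035, 2.392, 0.001]
contact_force: [-0.6, 0.5, 4.2]
width: 0.003
finger_force: 2.0
```

>>> {"method": "servo_tool", "body": {
  "rows": [
    [0, 0, 0.1, 0, 0, 0, 0],
    [0, 0, 0, 0, 0, 0, 0]
  ]
}}

```text
clock: 13.77
ee_pos: [0.5751, -0.0305, 0.0491]
ee_rot: [2.035, 2.392, 0.001]
contact_force: [-4.0, 0.0, 9.6]
width: -0.005
finger_force: 4.9
```

>>> {"method": "servo_tool", "body": {
  "rows": [
    [0, 0, 0.1, 0, 0, 0, 0],
    [0, 0, 0, 0, 0, 0, 0]
  ]
}}

```text
clock: 13.93
ee_pos: [0.5751, -0.0305, 0.049]
ee_rot: [2.035, 2.392, 0.001]
contact_force: [-6.0, -0.1, 15.8]
width: 0.002
finger_force: 7.6
```

>>> {"method": "servo_tool", "body": {
  "rows": [
    [0, 0, -1, 0, 0, 0, 0],
    [0, 0, -3, 0, 0, 0, 0.3],
    [0, 0, -2, 0, 0, 0, 0.7],
    [0, 0, 0, 0, 0, 0, 0.7]
  ]
}}

```text
clock: 14.27
ee_pos: [0.5783, -0.0307, 0.1115]
ee_rot: [2.031, 2.387, 0.008]
contact_force: [0.4, -0.5, 1.5]
width: 0.416
finger_force: 0.0
```

Run:
```python
from h import *
s,p,c=shot("top"); print(s["clock"],s["ee_pos"])
for n in ("button_a","anchor0","speaker"):
    for d in manip.place_of(n,p):
        if d["p"]>.3: print(n,round(d["p"],2),np.round(d["uv"]),world(c,d["uv"],0)[:2].round(4))
print(plan(s,[.5821,.1762,.09],102.8,8))
```

```text
14.2667 [ 0.57828455 -0.03068971  0.11146338]
button_a 0.9 [299. 290.] [0.4413 0.1866]
button_a 0.84 [250. 283.] [0.4587 0.3012]
button_a 0.84 [193. 326.] [0.3623 0.4321]
button_a 0.81 [240. 330.] [0.3515 0.3221]
button_a 0.75 [302. 227.] [0.5876 0.1787]
anchor0 0.43 [368. 293.] [0.4316 0.0289]
anchor0 0.41 [396. 293.] [ 0.4304 -0.0339]
speaker 0.57 [389. 230.] [ 0.5767 -0.0249]
(array([ 2.533,  0.529,  0.267,  0.   ,  0.   , -0.448]), np.float64(99.2152696539206))
```

>>> {"method": "servo_tool", "body": {
  "rows": [
    [2.53, 0.52, 0.25, 0, 0, -0.45, 0.7],
    [2.53, 0.52, 0.25, 0, 0, -0.45, 0.7],
    [2.53, 0.52, 0.25, 0, 0, -0.45, 0.7],
    [2.53, 0.52, 0.25, 0, 0, -0.45, 0.7],
    [2.53, 0.52, 0.25, 0, 0, -0.45, 0.7],
    [2.53, 0.52, 0.25, 0, 0, -0.45, 0.7],
    [2.53, 0.52, 0.25, 0, 0, -0.45, 0.7],
    [2.53, 0.52, 0.25, 0, 0, -0.45, 0.7],
    [0, 0, 0, 0, 0, 0, 0.7],
    [0, 0, 0, 0, 0, 0, 0.7],
    [0, 0, 0, 0, 0, 0, 0.7]
  ]
}}

```text
clock: 15.38
ee_pos: [0.5769, 0.1756, 0.0853]
ee_rot: [-1.959, -2.455, 0.004]
contact_force: [0.1, -1.3, 0.7]
width: 0.698
finger_force: 0.0
```

Run:
```python
from h import *
s,p,c=shot("wrist"); b=blob(p,c,(.5821,.1762),.024); print(s["clock"],s["ee_pos"],s["width"],b,plan(s,[*b[0],.028],102.8,4))
```

```text
15.3833 [0.57692093 0.17562272 0.08533159] 0.6983879863079987 (array([0.58243522, 0.17635005]), (40.1688232421875, 40.168827056884766), 12.804265022277832) (array([-0.012,  0.142,  1.433,  0.   ,  0.   ,  0.008]), np.float64(102.83233044868362))
```

>>> {"method": "servo_tool", "body": {
  "rows": [
    [0, 0.2, 0.9, 0, 0, 0, 0.7],
    [0, 0.2, 1.4, 0, 0, 0, 0.7],
    [0, 0.06, 1.7, 0, 0, 0, 0.7],
    [0, 0, 1.7, 0, 0, 0, 0.7],
    [0, 0, 0, 0, 0, 0, 0.7],
    [0, 0, 0, 0, 0, 0, 0.3],
    [0, 0, 0, 0, 0, 0, 0.3],
    [0, 0, 0, 0, 0, 0, 0.3],
    [0, 0, 0, 0, 0, 0, 0.3],
    [0, 0, 0, 0, 0, 0, 0.3]
  ]
}}

```text
clock: 16.27
ee_pos: [0.583, 0.1772, 0.0307]
ee_rot: [1.959, 2.455, 0.002]
contact_force: [-0.1, -0.1, -0.5]
width: 0.46
finger_force: 32.5
```

>>> {"method": "servo_tool", "body": {
  "rows": [
    [0, 0, 0, 0, 0, 0, 0.3],
    [0, 0, -1, 0, 0, 0, 0.3],
    [0, 0, -2.5, 0, 0, 0, 0.3],
    [0, 0, -3, 0, 0, 0, 0.3],
    [0, 0, -1.5, 0, 0, 0, 0.3],
    [0, 0, 0, 0, 0, 0, 0.3],
    [0, 0, 0, 0, 0, 0, 0.3]
  ]
}}

```text
clock: 16.85
ee_pos: [0.5833, 0.1775, 0.1115]
ee_rot: [1.958, 2.454, 0.005]
contact_force: [-0.3, 0.1, -0.4]
width: 0.461
finger_force: 32.5
```

Run:
```python
from h import *
s=manip.sense(); print(s["clock"],s["ee_pos"],s["width"],s["finger_force"]); X=fp(*PTS["a"]); print(X,plan(s,[*X,.10],99.2,10))
```

```text
16.85 [0.5832948  0.17746346 0.11153562] 0.46096086128355274 32.477298974990845
[ 0.58426359 -0.09116044] (array([-2.638, -0.512,  0.113,  0.   ,  0.   ,  0.362]), np.float64(102.82296784938652))
```

>>> {"method": "servo_tool", "body": {
  "rows": [
    [-2.64, -0.51, 0, 0, 0, 0.36, 0.3],
    [-2.64, -0.51, 0, 0, 0, 0.36, 0.3],
    [-2.64, -0.51, 0, 0, 0, 0.36, 0.3],
    [-2.64, -0.51, 0, 0, 0, 0.36, 0.3],
    [-2.64, -0.51, 0, 0, 0, 0.36, 0.3],
    [-2.64, -0.51, 0, 0, 0, 0.36, 0.3],
    [-2.64, -0.51, 0, 0, 0, 0.36, 0.3],
    [-2.64, -0.51, 0, 0, 0, 0.36, 0.3],
    [-2.64, -0.51, 0, 0, 0, 0.36, 0.3],
    [-2.64, -0.51, 0, 0, 0, 0.36, 0.3],
    [0, 0, 0, 0, 0, 0, 0.3],
    [0, 0, 0, 0, 0, 0, 0.3]
  ]
}}

```text
clock: 17.85
ee_pos: [0.5823, -0.093, 0.1081]
ee_rot: [-2.037, -2.388, 0.002]
contact_force: [0.2, 1.0, -0.9]
width: 0.456
finger_force: 32.5
```

>>> {"method": "servo_tool", "body": {
  "rows": [
    [0, 0, 0, 0, 0, 0, 0.3],
    [0, 0, 0, 0, 0, 0, 0.3]
  ]
}}

```text
clock: 18.02
ee_pos: [0.583, -0.0907, 0.1089]
ee_rot: [-2.033, -2.393, 0.001]
contact_force: [-0.7, 0.5, 0.1]
width: 0.46
finger_force: 32.5
```

```bash
cat >> h.py <<'E'
def look(f,z):
    """crop of the wrist view around the TCP, and corners in tool mm helper grid"""
    s,p,c=shot("wrist"); X=np.array(s["ee_pos"]); R0=R.from_rotvec(s["ee_rot"]).as_matrix(); y0=np.degrees(np.arctan2(R0[1,0],R0[0,0]))
    g=rect(p,c,X[:2],y0,X[2]+z,50,50,4); cv2.imwrite("pics/"+f,g); return s,g
E
python3 - <<'E'
from h import *
s,g=look("h1.png",.024-.0307); print(s["clock"],s["ee_pos"],plan(s,[*fp(*PTS["a"]),.052],99.2,4))
h=cv2.cvtColor(g,cv2.COLOR_BGR2HSV); 
# front edge (top, +tool x): brightness along centre columns
v=h[...,2][:,170:230].mean(1); print([(round(50-i/4,1),int(v[i])) for i in range(70,150,3)])
E
```

```text
18.0167 [ 0.58304358 -0.0906781   0.10888484] (array([-0.018,  0.03 ,  1.422,  0.   ,  0.   ,  0.023]), np.float64(99.29060875564215))
[(32.5, 167), (31.8, 166), (31.0, 166), (30.2, 166), (29.5, 166), (28.8, 166), (28.0, 167), (27.2, 120), (26.5, 61), (25.8, 63), (25.0, 64), (24.2, 64), (23.5, 65), (22.8, 65), (22.0, 65), (21.2, 65), (20.5, 74), (19.8, 127), (19.0, 178), (18.2, 176), (17.5, 176), (16.8, 176), (16.0, 175), (15.2, 175), (14.5, 175), (13.8, 175), (13.0, 174)]
```

>>> {"method": "servo_tool", "body": {
  "rows": [
    [-0.02, 0.04, 1.4, 0, 0, 0, 0.3],
    [-0.02, 0.04, 1.4, 0, 0, 0, 0.3],
    [-0.02, 0.04, 1.4, 0, 0, 0, 0.3],
    [0, 0, 1.0, 0, 0, 0, 0.3],
    [0, 0, 0.5, 0, 0, 0, 0.3],
    [0, 0, 0, 0, 0, 0, 0.3],
    [0, 0, 0, 0, 0, 0, 0.3]
  ]
}}

```text
clock: 18.65
ee_pos: [0.5849, -0.0917, 0.0528]
ee_rot: [-2.035, -2.393, 0.0]
contact_force: [0.8, 0.6, 0.3]
width: 0.459
finger_force: 32.5
```

>>> {"method": "servo_tool", "body": {
  "rows": [
    [0, 0, 0.2, 0, 0, 0, 0.3],
    [0, 0, 0, 0, 0, 0, 0.3],
    [0, 0, 0, 0, 0, 0, 0.62],
    [0, 0, 0, 0, 0, 0, 0.62],
    [0, 0, 0, 0, 0, 0, 0.62],
    [0, 0, -1, 0, 0, 0, 0.62],
    [0, 0, -2, 0, 0, 0, 0.62],
    [0, 0, -1, 0, 0, 0, 0.3],
    [0, 0, 0, 0, 0, 0, 0],
    [0, 0, 0, 0, 0, 0, 0],
    [0, 0, 0, 0, 0, 0, 0],
    [0, 0, 0, 0, 0, 0, 0]
  ]
}}

```text
clock: 19.65
ee_pos: [0.5841, -0.092, 0.0898]
ee_rot: [-2.035, -2.392, 0.001]
contact_force: [-0.5, -0.2, 0.4]
width: 0.0
finger_force: 0.0
```

Run:
```python
from h import *
s,p,c=shot("wrist","w8.png"); print(s["clock"],s["ee_pos"],s["width"],plan(s,[*fp(*PTS["a"]),.05],99.2,4))
# proud face at z=.042 : front edge position in frame y
g=rect(p,c,fp(*PTS["a"]),FY,.042,40,40,4); cv2.imwrite("pics/r8.png",g)
```

```text
19.65 [ 0.58414858 -0.0920061   0.08981082] 0.0001673190405356844 (array([0.02 , 0.008, 0.995, 0.   , 0.   , 0.005]), np.float64(99.21832554376118))
```

View pics/w8.png

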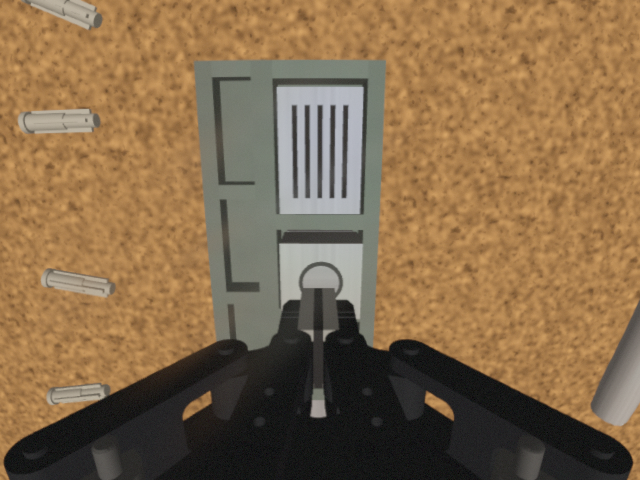

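The speaker at (320,148) is flush, and the button module sits in recess a at (320,265). I'll press it.

>>> {"method": "servo_tool", "body": {
  "rows": [
    [0.04, 0.02, 1.2, 0, 0, 0, 0],
    [0.04, 0.02, 1.2, 0, 0, 0, 0],
    [0, 0, 0.4, 0, 0, 0, 0],
    [0, 0, 0.4, 0, 0, 0, 0],
    [0, 0, 0.4, 0, 0, 0, 0],
    [0, 0, 0.3, 0, 0, 0, 0],
    [0, 0, 0.1, 0, 0, 0, 0],
    [0, 0, 0.1, 0, 0, 0, 0],
    [0, 0, 0, 0, 0, 0, 0]
  ]
}}

```text
clock: 20.45
ee_pos: [0.5843, -0.0911, 0.05]
ee_rot: [-2.035, -2.392, 0.001]
contact_force: [-0.9, 1.0, 1.7]
width: 0.001
finger_force: 1.4
```

>>> {"method": "servo_tool", "body": {
  "rows": [
    [0, 0, 0.1, 0, 0, 0, 0],
    [0, 0, 0, 0, 0, 0, 0]
  ]
}}

```text
clock: 20.62
ee_pos: [0.5845, -0.0911, 0.0491]
ee_rot: [-2.035, -2.392, 0.001]
contact_force: [-2.8, 1.2, 4.9]
width: -0.003
finger_force: 2.4
```

>>> {"method": "servo_tool", "body": {
  "rows": [
    [0, 0, 0.1, 0, 0, 0, 0],
    [0, 0, 0, 0, 0, 0, 0]
  ]
}}

```text
clock: 20.78
ee_pos: [0.5845, -0.0911, 0.0491]
ee_rot: [-2.035, -2.392, 0.0]
contact_force: [-5.3, 1.9, 10.3]
width: 0.003
finger_force: 5.2
```

>>> {"method": "servo_tool", "body": {
  "rows": [
    [0, 0, 0.1, 0, 0, 0, 0],
    [0, 0, 0, 0, 0, 0, 0],
    [0, 0, -1.4, 0, 0, 0, 0],
    [0, 0, -3, 0, 0, 0, 0.3],
    [0, 0, -2, 0, 0, 0, 0.7],
    [0, 0, 0, 0, 0, 0, 0.7],
    [0, 0, 0, 0, 0, 0, 0.7],
    [0, 0, 0, 0, 0, 0, 0.7]
  ]
}}

```text
clock: 21.45
ee_pos: [0.5848, -0.0913, 0.1101]
ee_rot: [-2.035, -2.392, 0.001]
contact_force: [0.6, 0.6, -0.7]
width: 0.699
finger_force: 0.0
```

Run:
```python
from h import *
s=manip.sense(); print(s["clock"],s["ee_pos"]); print(plan(s,[.4440,.1879,.09],75.8,10))
```

```text
21.45 [ 0.58477995 -0.0912504   0.11006704]
(array([ 2.777, -1.482,  0.202,  0.   ,  0.   ,  2.342]), np.float64(99.21698291797783))
```

>>> {"method": "servo_tool", "body": {
  "rows": [
    [2.78, -1.48, 0.2, 0, 0, 2.34, 0.7],
    [2.78, -1.48, 0.2, 0, 0, 2.34, 0.7],
    [2.78, -1.48, 0.2, 0, 0, 2.34, 0.7],
    [2.78, -1.48, 0.2, 0, 0, 2.34, 0.7],
    [2.78, -1.48, 0.2, 0, 0, 2.34, 0.7],
    [2.78, -1.48, 0.2, 0, 0, 2.34, 0.7],
    [2.78, -1.48, 0.2, 0, 0, 2.34, 0.7],
    [2.78, -1.48, 0.2, 0, 0, 2.34, 0.7],
    [2.78, -1.48, 0.2, 0, 0, 2.34, 0.7],
    [2.78, -1.48, 0.2, 0, 0, 2.34, 0.7],
    [0, 0, 0, 0, 0, 0, 0.7],
    [0, 0, 0, 0, 0, 0, 0.7]
  ]
}}

```text
clock: 22.45
ee_pos: [0.4429, 0.189, 0.0892]
ee_rot: [-2.474, -1.935, 0.005]
contact_force: [-0.8, -0.6, -0.0]
width: 0.702
finger_force: 0.0
```

>>> {"method": "servo_tool", "body": {
  "rows": [
    [0, 0, 0, 0, 0, 0, 0.7],
    [0, 0, 0, 0, 0, 0, 0.7]
  ]
}}

```text
clock: 22.62
ee_pos: [0.4443, 0.187, 0.09]
ee_rot: [-2.48, -1.929, 0.003]
contact_force: [1.0, -0.5, -0.7]
width: 0.698
finger_force: 0.0
```

Run:
```python
from h import *
s,p,c=shot("wrist"); b=blob(p,c,(.4448,.1881),.024); print(s["clock"],s["ee_pos"],s["width"],b,plan(s,[*b[0],.030],b[2],4))
```

```text
22.6167 [0.44431476 0.18702218 0.09003943] 0.6984899639636395 (array([0.4443962 , 0.18809139]), (40.302852630615234, 40.15339660644531), 75.67728424072266) (array([ 0.028, -0.003,  1.501,  0.   ,  0.   ,  0.019]), np.float64(75.75524007060767))
```

>>> {"method": "servo_tool", "body": {
  "rows": [
    [0.03, -0.02, 1.5, 0, 0, 0, 0.7],
    [0.03, 0, 1.5, 0, 0, 0, 0.7],
    [0.03, 0, 1.5, 0, 0, 0, 0.7],
    [0, 0, 1.5, 0, 0, 0, 0.7],
    [0, 0, 0, 0, 0, 0, 0.7],
    [0, 0, 0, 0, 0, 0, 0.3],
    [0, 0, 0, 0, 0, 0, 0.3],
    [0, 0, 0, 0, 0, 0, 0.3],
    [0, 0, 0, 0, 0, 0, 0.3],
    [0, 0, 0, 0, 0, 0, 0.3]
  ]
}}

```text
clock: 23.5
ee_pos: [0.4451, 0.1892, 0.0314]
ee_rot: [2.478, 1.93, 0.002]
contact_force: [0.8, 0.8, 0.6]
width: 0.46
finger_force: 30.3
```

>>> {"method": "servo_tool", "body": {
  "rows": [
    [0, 0, 0, 0, 0, 0, 0.3],
    [0, 0, -1, 0, 0, 0, 0.3],
    [0, 0, -2.5, 0, 0, 0, 0.3],
    [0, 0, -3, 0, 0, 0, 0.3],
    [0, 0, -1.5, 0, 0, 0, 0.3],
    [0, 0, 0, 0, 0, 0, 0.3],
    [0, 0, 0, 0, 0, 0, 0.3]
  ]
}}

```text
clock: 24.08
ee_pos: [0.4454, 0.1895, 0.1123]
ee_rot: [2.478, 1.93, 0.005]
contact_force: [-0.1, 0.4, -0.9]
width: 0.456
finger_force: 30.4
```

Run:
```python
from h import *
s=manip.sense(); print(s["clock"],s["ee_pos"],s["width"],s["finger_force"]); X=fp(*PTS["b"]); print(X,plan(s,[*X,.11],99.2,12))
```

```text
24.0833 [0.44538301 0.18947696 0.11226436] 0.4563565714087452 30.435515642166138
[ 0.59257741 -0.14249152] (array([-2.706,  1.401,  0.019,  0.   ,  0.   , -1.948]), np.float64(75.8260882364383))
```

>>> {"method": "servo_tool", "body": {
  "rows": [
    [-2.71, 1.4, 0, 0, 0, -1.95, 0.3],
    [-2.71, 1.4, 0, 0, 0, -1.95, 0.3],
    [-2.71, 1.4, 0, 0, 0, -1.95, 0.3],
    [-2.71, 1.4, 0, 0, 0, -1.95, 0.3],
    [-2.71, 1.4, 0, 0, 0, -1.95, 0.3],
    [-2.71, 1.4, 0, 0, 0, -1.95, 0.3],
    [-2.71, 1.4, 0, 0, 0, -1.95, 0.3],
    [-2.71, 1.4, 0, 0, 0, -1.95, 0.3],
    [-2.71, 1.4, 0, 0, 0, -1.95, 0.3],
    [-2.71, 1.4, 0, 0, 0, -1.95, 0.3],
    [-2.71, 1.4, 0, 0, 0, -1.95, 0.3],
    [-2.71, 1.4, 0, 0, 0, -1.95, 0.3]
  ]
}}

```text
clock: 25.08
ee_pos: [0.5908, -0.1446, 0.1089]
ee_rot: [-2.032, -2.392, 0.003]
contact_force: [0.3, 0.8, -0.3]
width: 0.462
finger_force: 30.4
```

>>> {"method": "servo_tool", "body": {
  "rows": [
    [0, 0, 0, 0, 0, 0, 0.3],
    [0, 0, 0, 0, 0, 0, 0.3],
    [0, 0, 0, 0, 0, 0, 0.3],
    [0, 0, 0, 0, 0, 0, 0.3],
    [0, 0, 0, 0, 0, 0, 0.3]
  ]
}}

```text
clock: 25.5
ee_pos: [0.5907, -0.1422, 0.1103]
ee_rot: [-2.033, -2.393, 0.001]
contact_force: [-0.1, -0.4, 0.3]
width: 0.463
finger_force: 30.5
```

```bash
cat >> h.py <<'E'
def front(z):
    """tool-x (mm) of the held module's front edge"""
    s,g=look("h.png",z); v=cv2.cvtColor(g,cv2.COLOR_BGR2HSV)[...,2][:,170:230].mean(1)
    i=next(i for i in range(70,170) if v[i:i+4].mean()<90); j=next(j for j in range(i,200) if v[j]>125); return s,50-j/4
E
python3 - <<'E'
from h import *
s,f=front(.024-.031); print(s["clock"],s["ee_pos"],f,plan(s,[*fp(*PTS["b"]),.052],99.2,4))
E
```

```text
25.5 [ 0.59072426 -0.14218229  0.11032669] 19.5 (array([-0.016,  0.046,  1.458,  0.   ,  0.   ,  0.023]), np.float64(99.29293988839603))
```

>>> {"method": "servo_tool", "body": {
  "rows": [
    [0, 0.06, 1.4, 0, 0, 0, 0.3],
    [0, 0.06, 1.4, 0, 0, 0, 0.3],
    [0, 0.06, 1.4, 0, 0, 0, 0.3],
    [0, 0, 1.0, 0, 0, 0, 0.3],
    [0, 0, 0.6, 0, 0, 0, 0.3],
    [0, 0, 0, 0, 0, 0, 0.3],
    [0, 0, 0, 0, 0, 0, 0.3]
  ]
}}

```text
clock: 26.13
ee_pos: [0.5933, -0.1429, 0.0528]
ee_rot: [-2.035, -2.393, 0.0]
contact_force: [-0.1, 0.3, 0.1]
width: 0.463
finger_force: 30.5
```

>>> {"method": "servo_tool", "body": {
  "rows": [
    [0, 0, 0.2, 0, 0, 0, 0.3],
    [0, 0, 0, 0, 0, 0, 0.3],
    [0, 0, 0, 0, 0, 0, 0.62],
    [0, 0, 0, 0, 0, 0, 0.62],
    [0, 0, 0, 0, 0, 0, 0.62],
    [0, 0, -1, 0, 0, 0, 0.62],
    [0, 0, -2, 0, 0, 0, 0.62],
    [0, 0, -1, 0, 0, 0, 0.3],
    [0, 0, 0, 0, 0, 0, 0],
    [0, 0, 0, 0, 0, 0, 0],
    [0, 0, 0, 0, 0, 0, 0],
    [0, 0, 0, 0, 0, 0, 0]
  ]
}}

```text
clock: 27.13
ee_pos: [0.5927, -0.143, 0.0898]
ee_rot: [-2.035, -2.392, 0.001]
contact_force: [-0.1, 0.6, -0.2]
width: -0.002
finger_force: 0.0
```

Run:
```python
from h import *
s,p,c=shot("wrist"); X=fp(*PTS["b"]); print(s["clock"],s["ee_pos"],s["width"],plan(s,[*X,.05],99.2,4))
for z in (.042,): 
    g=rect(p,c,X,FY,z,40,40,4); v=cv2.cvtColor(g,cv2.COLOR_BGR2GRAY); r=v[130:190,60:140].mean(0); print([(round(40-i/4,1),int(v[130:180,i].mean())) for i in range(40,100,4)])
```

```text
27.1333 [ 0.59266052 -0.14295887  0.08976667] -0.0023752816378725615 (array([0.011, 0.001, 0.994, 0.   , 0.   , 0.004]), np.float64(99.21625643483159))
[(30.0, 124), (29.0, 125), (28.0, 124), (27.0, 125), (26.0, 115), (25.0, 70), (24.0, 56), (23.0, 58), (22.0, 58), (21.0, 58), (20.0, 59), (19.0, 124), (18.0, 179), (17.0, 178), (16.0, 178)]
```

>>> {"method": "servo_tool", "body": {
  "rows": [
    [0.02, 0, 1.2, 0, 0, 0, 0],
    [0, 0, 1.2, 0, 0, 0, 0],
    [0, 0, 0.4, 0, 0, 0, 0],
    [0, 0, 0.4, 0, 0, 0, 0],
    [0, 0, 0.4, 0, 0, 0, 0],
    [0, 0, 0.3, 0, 0, 0, 0],
    [0, 0, 0.1, 0, 0, 0, 0],
    [0, 0, 0.1, 0, 0, 0, 0],
    [0, 0, 0.1, 0, 0, 0, 0],
    [0, 0, 0, 0, 0, 0, 0]
  ]
}}

```text
clock: 28.02
ee_pos: [0.5926, -0.1427, 0.0491]
ee_rot: [-2.035, -2.392, 0.001]
contact_force: [-3.2, 1.1, 4.2]
width: 0.003
finger_force: 2.1
```

>>> {"method": "servo_tool", "body": {
  "rows": [
    [0, 0, 0.1, 0, 0, 0, 0],
    [0, 0, 0.1, 0, 0, 0, 0],
    [0, 0, 0, 0, 0, 0, 0]
  ]
}}

```text
clock: 28.27
ee_pos: [0.5927, -0.1427, 0.049]
ee_rot: [-2.035, -2.392, 0.0]
contact_force: [-7.4, 1.7, 15.3]
width: -0.002
finger_force: 7.5
```

>>> {"method": "servo_tool", "body": {
  "rows": [
    [0, 0, -1.4, 0, 0, 0, 0],
    [0, 0, -3, 0, 0, 0, 0.3],
    [0, 0, -2, 0, 0, 0, 0.7],
    [0, 0, 0, 0, 0, 0, 0.7],
    [0, 0, 0, 0, 0, 0, 0.7],
    [0, 0, 0, 0, 0, 0, 0.7]
  ]
}}

```text
clock: 28.77
ee_pos: [0.593, -0.1428, 0.11]
ee_rot: [-2.035, -2.392, 0.001]
contact_force: [-0.4, 0.2, 0.8]
width: 0.693
finger_force: 0.0
```

Run:
```python
from h import *
s=manip.sense(); print(s["clock"],s["ee_pos"]); print(plan(s,[.4650,.3055,.09],88.7,12))
```

```text
28.7667 [ 0.59296992 -0.1428301   0.11001828]
(array([ 3.812, -0.778,  0.168,  0.   ,  0.   ,  0.876]), np.float64(99.21793285322687))
```

>>> {"method": "servo_tool", "body": {
  "rows": [
    [3.81, -0.78, 0.15, 0, 0, 0.88, 0.7],
    [3.81, -0.78, 0.15, 0, 0, 0.88, 0.7],
    [3.81, -0.78, 0.15, 0, 0, 0.88, 0.7],
    [3.81, -0.78, 0.15, 0, 0, 0.88, 0.7],
    [3.81, -0.78, 0.15, 0, 0, 0.88, 0.7],
    [3.81, -0.78, 0.15, 0, 0, 0.88, 0.7],
    [3.81, -0.78, 0.15, 0, 0, 0.88, 0.7],
    [3.81, -0.78, 0.15, 0, 0, 0.88, 0.7],
    [3.81, -0.78, 0.15, 0, 0, 0.88, 0.7],
    [3.81, -0.78, 0.15, 0, 0, 0.88, 0.7],
    [3.81, -0.78, 0.15, 0, 0, 0.88, 0.7],
    [3.81, -0.78, 0.15, 0, 0, 0.88, 0.7]
  ]
}}

```text
clock: 29.77
ee_pos: [0.4634, 0.3062, 0.0909]
ee_rot: [-2.248, -2.194, 0.005]
contact_force: [0.4, 0.2, -0.5]
width: 0.697
finger_force: 0.0
```

>>> {"method": "servo_tool", "body": {
  "rows": [
    [0, 0, 0, 0, 0, 0, 0.7],
    [0, 0, 0, 0, 0, 0, 0.7],
    [0, 0, 0, 0, 0, 0, 0.7],
    [0, 0, 0, 0, 0, 0, 0.7]
  ]
}}

```text
clock: 30.1
ee_pos: [0.4649, 0.3036, 0.0917]
ee_rot: [-2.249, -2.194, 0.004]
contact_force: [0.0, 0.4, 0.5]
width: 0.699
finger_force: 0.0
```

Run:
```python
from h import *
s,p,c=shot("wrist"); b=blob(p,c,(.4656,.3055),.024); print(s["clock"],s["ee_pos"],s["width"],b,plan(s,[*b[0],.030],b[2],4))
```

```text
30.1 [0.4649388  0.30360476 0.09174945] 0.6994920763262139 (array([0.465386  , 0.30618972]), (40.10621643066406, 40.13745880126953), 88.56790161132812) (array([0.067, 0.012, 1.544, 0.   , 0.   , 0.003]), np.float64(88.57803674617006))
```

>>> {"method": "servo_tool", "body": {
  "rows": [
    [0.07, 0, 1.54, 0, 0, 0, 0.7],
    [0.07, 0, 1.54, 0, 0, 0, 0.7],
    [0.07, 0, 1.54, 0, 0, 0, 0.7],
    [0.06, 0, 1.54, 0, 0, 0, 0.7],
    [0, 0, 0, 0, 0, 0, 0.7],
    [0, 0, 0, 0, 0, 0, 0.3],
    [0, 0, 0, 0, 0, 0, 0.3],
    [0, 0, 0, 0, 0, 0, 0.3],
    [0, 0, 0, 0, 0, 0, 0.3],
    [0, 0, 0, 0, 0, 0, 0.3]
  ]
}}

```text
clock: 30.98
ee_pos: [0.4659, 0.3081, 0.0319]
ee_rot: [2.247, 2.195, 0.002]
contact_force: [-0.3, 0.3, -0.4]
width: 0.463
finger_force: 31.0
```

>>> {"method": "servo_tool", "body": {
  "rows": [
    [0, 0, 0, 0, 0, 0, 0.3],
    [0, 0, -1, 0, 0, 0, 0.3],
    [0, 0, -2.5, 0, 0, 0, 0.3],
    [0, 0, -3, 0, 0, 0, 0.3],
    [0, 0, -1.5, 0, 0, 0, 0.3],
    [0, 0, 0, 0, 0, 0, 0.3],
    [0, 0, 0, 0, 0, 0, 0.3],
    [0, 0, 0, 0, 0, 0, 0.3]
  ]
}}

```text
clock: 31.65
ee_pos: [0.4647, 0.3075, 0.1106]
ee_rot: [-2.247, -2.195, 0.002]
contact_force: [0.1, 0.0, -1.4]
width: 0.458
finger_force: 31.0
```

Run:
```python
from h import *
s=manip.sense(); print(s["clock"],s["ee_pos"],s["width"],s["finger_force"]); X=fp(*PTS["c"]); print(X,plan(s,[*X,.11],99.2,14))
```

```text
31.65 [0.46472223 0.30754591 0.11056759] 0.4579401570356414 30.98574288189411
[ 0.60089123 -0.19382261] (array([-3.64 ,  0.75 ,  0.005,  0.   ,  0.   , -0.753]), np.float64(88.66429626854807))
```

>>> {"method": "servo_tool", "body": {
  "rows": [
    [-3.64, 0.75, 0, 0, 0, -0.75, 0.3],
    [-3.64, 0.75, 0, 0, 0, -0.75, 0.3],
    [-3.64, 0.75, 0, 0, 0, -0.75, 0.3],
    [-3.64, 0.75, 0, 0, 0, -0.75, 0.3],
    [-3.64, 0.75, 0, 0, 0, -0.75, 0.3],
    [-3.64, 0.75, 0, 0, 0, -0.75, 0.3],
    [-3.64, 0.75, 0, 0, 0, -0.75, 0.3],
    [-3.64, 0.75, 0, 0, 0, -0.75, 0.3],
    [-3.64, 0.75, 0, 0, 0, -0.75, 0.3],
    [-3.64, 0.75, 0, 0, 0, -0.75, 0.3],
    [-3.64, 0.75, 0, 0, 0, -0.75, 0.3],
    [-3.64, 0.75, 0, 0, 0, -0.75, 0.3]
  ]
}}

```text
clock: 32.65
ee_pos: [0.5751, -0.1252, 0.1091]
ee_rot: [-2.065, -2.363, 0.003]
contact_force: [0.8, 0.3, 0.2]
width: 0.455
finger_force: 31.0
```

>>> {"method": "servo_tool", "body": {
  "rows": [
    [-3.64, 0.75, 0, 0, 0, -0.75, 0.3],
    [-3.64, 0.75, 0, 0, 0, -0.75, 0.3],
    [0, 0, 0, 0, 0, 0, 0.3],
    [0, 0, 0, 0, 0, 0, 0.3],
    [0, 0, 0, 0, 0, 0, 0.3],
    [0, 0, 0, 0, 0, 0, 0.3],
    [0, 0, 0, 0, 0, 0, 0.3]
  ]
}}

```text
clock: 33.23
ee_pos: [0.6008, -0.192, 0.1106]
ee_rot: [-2.034, -2.392, 0.001]
contact_force: [-0.5, -0.4, -1.3]
width: 0.458
finger_force: 31.0
```

Run:
```python
from h import *
s,f=front(.024-.0315); print(s["clock"],s["ee_pos"],f,plan(s,[*fp(*PTS["c"]),.052],99.2,4))
```

```text
33.2333 [ 0.60075022 -0.19200697  0.11060034] 27.0 (array([-0.047, -0.002,  1.465,  0.   ,  0.   ,  0.015]), np.float64(99.26083471460394))
```

Run:
```python
from h import *
g=cv2.imread("pics/h.png"); v=cv2.cvtColor(g,cv2.COLOR_BGR2HSV)[...,2][:,170:230].mean(1); print([(round(50-i/4,1),int(v[i])) for i in range(60,180,3)])
```

```text
[(35.0, 165), (34.2, 165), (33.5, 164), (32.8, 164), (32.0, 164), (31.2, 164), (30.5, 164), (29.8, 164), (29.0, 164), (28.2, 164), (27.5, 164), (26.8, 91), (26.0, 62), (25.2, 62), (24.5, 63), (23.8, 64), (23.0, 63), (22.2, 64), (21.5, 64), (20.8, 64), (20.0, 77), (19.2, 133), (18.5, 175), (17.8, 174), (17.0, 174), (16.2, 173), (15.5, 173), (14.8, 173), (14.0, 173), (13.2, 172), (12.5, 172), (11.8, 172), (11.0, 172), (10.2, 159), (9.5, 125), (8.8, 108), (8.0, 109), (7.2, 128), (6.5, 138), (5.8, 145)]
```

>>> {"method": "servo_tool", "body": {
  "rows": [
    [-0.04, 0, 1.4, 0, 0, 0, 0.3],
    [-0.04, 0, 1.4, 0, 0, 0, 0.3],
    [-0.04, 0, 1.4, 0, 0, 0, 0.3],
    [0, 0, 1.0, 0, 0, 0, 0.3],
    [0, 0, 0.6, 0, 0, 0, 0.3],
    [0, 0, 0, 0, 0, 0, 0.3],
    [0, 0, 0, 0, 0, 0, 0.3]
  ]
}}

```text
clock: 33.87
ee_pos: [0.6015, -0.1942, 0.0531]
ee_rot: [-2.036, -2.392, -0.0]
contact_force: [0.1, 2.1, -1.5]
width: 0.46
finger_force: 30.9
```

>>> {"method": "servo_tool", "body": {
  "rows": [
    [0.06, 0, 0.2, 0, 0, 0, 0.3],
    [0, 0, 0, 0, 0, 0, 0.3],
    [0, 0, 0, 0, 0, 0, 0.62],
    [0, 0, 0, 0, 0, 0, 0.62],
    [0, 0, 0, 0, 0, 0, 0.62],
    [0, 0, -1, 0, 0, 0, 0.62],
    [0, 0, -2, 0, 0, 0, 0.62],
    [0, 0, -1, 0, 0, 0, 0.3],
    [0, 0, 0, 0, 0, 0, 0],
    [0, 0, 0, 0, 0, 0, 0],
    [0, 0, 0, 0, 0, 0, 0],
    [0, 0, 0, 0, 0, 0, 0]
  ]
}}

```text
clock: 34.87
ee_pos: [0.6008, -0.194, 0.0901]
ee_rot: [-2.036, -2.39, 0.001]
contact_force: [-0.2, 0.7, 0.2]
width: -0.001
finger_force: 0.0
```

Run:
```python
from h import *
s,p,c=shot("wrist"); X=fp(*PTS["c"]); print(s["clock"],s["ee_pos"],s["width"],plan(s,[*X,.05],99.2,4))
g=rect(p,c,X,FY,.042,40,40,4); v=cv2.cvtColor(g,cv2.COLOR_BGR2GRAY); print([(round(40-i/4,1),int(v[130:180,i].mean())) for i in range(40,100,4)])
g=rect(p,c,X,FY,.042,40,40,4); print([(round(40-i/4,1),int(v[i,75:95].mean())) for i in range(40,280,6)])
```

```text
34.8667 [ 0.60076092 -0.19396945  0.09013098] -0.0012598083508826988 (array([ 0.002,  0.005,  1.003,  0.   ,  0.   , -0.011]), np.float64(99.15748779920497))
[(30.0, 124), (29.0, 124), (28.0, 124), (27.0, 124), (26.0, 120), (25.0, 89), (24.0, 56), (23.0, 58), (22.0, 58), (21.0, 59), (20.0, 60), (19.0, 121), (18.0, 179), (17.0, 178), (16.0, 178)]
[(30.0, 133), (28.5, 122), (27.0, 123), (25.5, 123), (24.0, 123), (22.5, 123), (21.0, 125), (19.5, 126), (18.0, 126), (16.5, 127), (15.0, 126), (13.5, 127), (12.0, 127), (10.5, 124), (9.0, 125), (7.5, 123), (6.0, 125), (4.5, 123), (3.0, 122), (1.5, 124), (0.0, 120), (-1.5, 122), (-3.0, 124), (-4.5, 123), (-6.0, 123), (-7.5, 123), (-9.0, 124), (-10.5, 123), (-12.0, 123), (-13.5, 123), (-15.0, 123), (-16.5, 123), (-18.0, 105), (-19.5, 108), (-21.0, 120), (-22.5, 120), (-24.0, 120), (-25.5, 120), (-27.0, 120), (-28.5, 120)]
```

>>> {"method": "servo_tool", "body": {
  "rows": [
    [0, 0.02, 1.2, 0, 0, 0, 0],
    [0, 0, 1.2, 0, 0, 0, 0],
    [0, 0, 0.4, 0, 0, 0, 0],
    [0, 0, 0.4, 0, 0, 0, 0],
    [0, 0, 0.4, 0, 0, 0, 0],
    [0, 0, 0.3, 0, 0, 0, 0],
    [0, 0, 0.1, 0, 0, 0, 0],
    [0, 0, 0.1, 0, 0, 0, 0],
    [0, 0, 0.1, 0, 0, 0, 0],
    [0, 0, 0, 0, 0, 0, 0]
  ]
}}

```text
clock: 35.75
ee_pos: [0.601, -0.1938, 0.0496]
ee_rot: [-2.036, -2.391, 0.0]
contact_force: [-2.6, 1.3, 3.5]
width: 0.002
finger_force: 1.8
```

>>> {"method": "servo_tool", "body": {
  "rows": [
    [0, 0, 0.1, 0, 0, 0, 0],
    [0, 0, 0.1, 0, 0, 0, 0],
    [0, 0, 0, 0, 0, 0, 0]
  ]
}}

```text
clock: 36.0
ee_pos: [0.6011, -0.1938, 0.0491]
ee_rot: [-2.037, -2.391, -0.0]
contact_force: [-6.1, 1.7, 12.4]
width: 0.001
finger_force: 6.0
```

>>> {"method": "servo_tool", "body": {
  "rows": [
    [0, 0, -1.4, 0, 0, 0, 0],
    [0, 0, -3, 0, 0, 0, 0.3],
    [0, 0, -4, 0, 0, 0, 0.3],
    [0, 0, -4, 0, 0, 0, 0.3],
    [0, 0, -4, 0, 0, 0, 0.3],
    [0, 0, -3, 0, 0, 0, 0.3],
    [0, 0, 0, 0, 0, 0, 0.3],
    [0, 0, 0, 0, 0, 0, 0.3]
  ]
}}

```text
clock: 36.67
ee_pos: [0.6033, -0.1947, 0.2442]
ee_rot: [2.033, 2.387, 0.004]
contact_force: [0.6, 0.5, -1.8]
width: 0.303
finger_force: 0.0
```

Run:
```python
from h import *
s=manip.sense(); print(s["clock"],s["ee_pos"]); print(plan(s,[.46,-.10,.23],180,12))
```

```text
36.6667 [ 0.60332721 -0.19471154  0.24422174]
(array([ 1.532, -0.28 ,  0.109,  0.   ,  0.   , -6.737]), np.float64(99.1557617417429))
```

>>> {"method": "servo_tool", "body": {
  "rows": [
    [1.53, -0.28, 0.1, 0, 0, -6.74, 0.35],
    [1.53, -0.28, 0.1, 0, 0, -6.74, 0.35],
    [1.53, -0.28, 0.1, 0, 0, -6.74, 0.35],
    [1.53, -0.28, 0.1, 0, 0, -6.74, 0.35],
    [1.53, -0.28, 0.1, 0, 0, -6.74, 0.35],
    [1.53, -0.28, 0.1, 0, 0, -6.74, 0.35],
    [1.53, -0.28, 0.1, 0, 0, -6.74, 0.35],
    [1.53, -0.28, 0.1, 0, 0, -6.74, 0.35],
    [1.53, -0.28, 0.1, 0, 0, -6.74, 0.35],
    [1.53, -0.28, 0.1, 0, 0, -6.74, 0.35],
    [1.53, -0.28, 0.1, 0, 0, -6.74, 0.35],
    [1.53, -0.28, 0.1, 0, 0, -6.74, 0.35]
  ]
}}

```text
clock: 37.67
ee_pos: [0.4566, -0.099, 0.2271]
ee_rot: [0.011, -3.138, -0.001]
contact_force: [-0.1, 0.4, -0.0]
width: 0.349
finger_force: 0.0
```

>>> {"method": "servo_tool", "body": {
  "rows": [
    [0, 0, 0, 0, 0, 0, 0.35],
    [0, 0, 0, 0, 0, 0, 0.35],
    [0, 0, 0, 0, 0, 0, 0.35],
    [0, 0, 0, 0, 0, 0, 0.35]
  ]
}}

```text
clock: 38.0
ee_pos: [0.459, -0.0997, 0.2286]
ee_rot: [-0.001, -3.141, -0.0]
contact_force: [0.5, -0.1, -0.3]
width: 0.347
finger_force: 0.0
```

Run:
```python
from h import *
s,p,c=shot("wrist","w9.png"); print(s["clock"],s["ee_pos"],s["width"])
for d in manip.place_of("anchor0",p): 
    if d["p"]>.2: print(round(d["p"],2),np.round(d["uv"]),world(c,d["uv"],0)[:2].round(4))
for xy in [(.4367,-.2162),(.4426,-.1333),(.431,-.0385),(.4356,.0246)]: print(blob(p,c,xy,.009,half=35))
```

```text
38.0 [ 0.45904256 -0.09971478  0.22862225] 0.34716478067596973
0.83 [284. 189.] [ 0.4403 -0.1317]
0.76 [386. 180.] [ 0.4317 -0.0363]
0.71 [446. 180.] [0.4322 0.0216]
(array([ 0.43774478, -0.21482959]), (41.74411392211914, 12.456972122192383), 18.103763580322266)
(array([ 0.44159896, -0.13191352]), (12.04765796661377, 42.03951644897461), 89.474365234375)
(array([ 0.43191664, -0.03738176]), (42.372169494628906, 12.225434303283691), 9.211027145385742)
(array([0.43106132, 0.02136075]), (12.579261779785156, 42.12714385986328), 74.47589111328125)
```

View pics/w9.png

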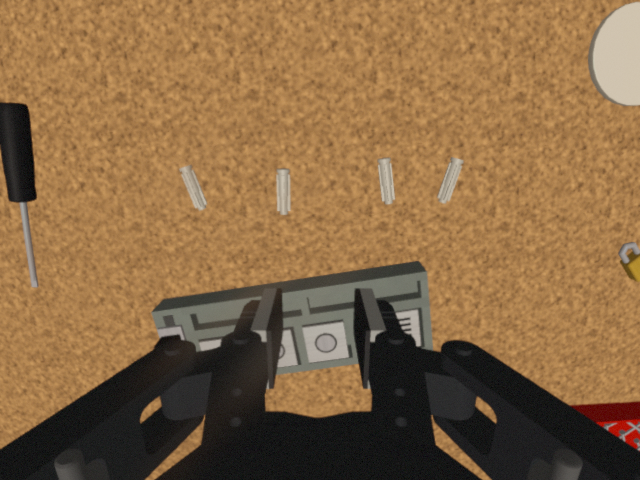

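All four faces look flush in the frame at (200–420,345), and the four anchors at (194,187), (284,191), (387,180) and (450,180) measure 42×12 mm. I'll pick up the anchors before using the slide.

Run:
```python
from h import *
s=manip.sense(); print(plan(s,[.4416,-.1319,.07],179.5,6))
for i,k in enumerate(["p0","p1","p2","p3"]): print(k,fp(*PTS[k]).round(4))
```

```text
(array([ 0.289, -0.538,  2.646,  0.   ,  0.   ,  0.083]), np.float64(179.9986275060145))
p0 [ 0.5599 -0.1974]
p1 [ 0.5508 -0.1411]
p2 [ 0.5417 -0.0849]
p3 [ 0.5326 -0.0286]
```

>>> {"method": "servo_tool", "body": {
  "rows": [
    [0.29, -0.54, 2.64, 0, 0, 0.08, 0.35],
    [0.29, -0.54, 2.64, 0, 0, 0.08, 0.35],
    [0.29, -0.54, 2.64, 0, 0, 0.08, 0.35],
    [0.29, -0.54, 2.64, 0, 0, 0.08, 0.35],
    [0.29, -0.54, 2.64, 0, 0, 0.08, 0.35],
    [0.29, -0.54, 2.64, 0, 0, 0.08, 0.35],
    [0, 0, 0, 0, 0, 0, 0.35],
    [0, 0, 0, 0, 0, 0, 0.35],
    [0, 0, 0, 0, 0, 0, 0.35],
    [0, 0, 0, 0, 0, 0, 0.35]
  ]
}}

```text
clock: 38.93
ee_pos: [0.4428, -0.1323, 0.0725]
ee_rot: [0.012, 3.138, -0.001]
contact_force: [-0.4, -0.5, 1.4]
width: 0.35
finger_force: 0.0
```

Run:
```python
from h import *
s,p,c=shot("wrist"); b=blob(p,c,(.4416,-.1319),.009,half=35); print(s["clock"],s["ee_pos"],b,plan(s,[*b[0],.025],179.5,4))
```

```text
38.9333 [ 0.44280671 -0.13228014  0.07245319] (array([ 0.441975, -0.132275]), (11.75, 41.75), 90.0) (array([2.500e-02, 1.000e-03, 1.186e+00, 0.000e+00, 0.000e+00, 1.800e-02]), np.float64(179.57103076754552))
```

>>> {"method": "servo_tool", "body": {
  "rows": [
    [0.03, 0, 1.2, 0, 0, 0, 0.35],
    [0.03, 0, 1.2, 0, 0, 0, 0.35],
    [0.02, 0, 1.2, 0, 0, 0, 0.35],
    [0, 0, 1.1, 0, 0, 0, 0.35],
    [0, 0, 0, 0, 0, 0, 0.35],
    [0, 0, 0, 0, 0, 0, 0],
    [0, 0, 0, 0, 0, 0, 0],
    [0, 0, 0, 0, 0, 0, 0],
    [0, 0, 0, 0, 0, 0, 0],
    [0, 0, 0, 0, 0, 0, 0]
  ],
  "newtons": 20
}}

```text
clock: 39.82
ee_pos: [0.4412, -0.1323, 0.0249]
ee_rot: [0.012, 3.139, -0.001]
contact_force: [0.5, 0.8, 5.4]
width: 0.132
finger_force: 24.5
```

>>> {"method": "servo_tool", "body": {
  "rows": [
    [0, 0, -1, 0, 0, 0, 0],
    [0, 0, -2.5, 0, 0, 0, 0],
    [0, 0, -3, 0, 0, 0, 0],
    [0, 0, -1.5, 0, 0, 0, 0],
    [0, 0, 0, 0, 0, 0, 0],
    [0, 0, 0, 0, 0, 0, 0],
    [0, 0, 0, 0, 0, 0, 0]
  ]
}}

```text
clock: 40.4
ee_pos: [0.4394, -0.1318, 0.1031]
ee_rot: [-0.012, -3.14, -0.0]
contact_force: [-0.2, 0.2, 0.5]
width: 0.13
finger_force: 23.8
```

Run:
```python
from h import *
s=manip.sense(); print(s["clock"],s["ee_pos"],s["width"]); print(plan(s,[*fp(*PTS["p1"]),.08],99.2,12))
```

```text
40.4 [ 0.43941147 -0.13183486  0.10307187] 0.13006441031738028
(array([-0.854,  0.544,  0.191,  0.   ,  0.   ,  6.696]), np.float64(179.55616529858267))
```

>>> {"method": "servo_tool", "body": {
  "rows": [
    [-0.85, 0.54, 0.19, 0, 0, 6.7, 0],
    [-0.85, 0.54, 0.19, 0, 0, 6.7, 0],
    [-0.85, 0.54, 0.19, 0, 0, 6.7, 0],
    [-0.85, 0.54, 0.19, 0, 0, 6.7, 0],
    [-0.85, 0.54, 0.19, 0, 0, 6.7, 0],
    [-0.85, 0.54, 0.19, 0, 0, 6.7, 0],
    [-0.85, 0.54, 0.19, 0, 0, 6.7, 0],
    [-0.85, 0.54, 0.19, 0, 0, 6.7, 0],
    [-0.85, 0.54, 0.19, 0, 0, 6.7, 0],
    [-0.85, 0.54, 0.19, 0, 0, 6.7, 0],
    [-0.85, 0.54, 0.19, 0, 0, 6.7, 0],
    [-0.85, 0.54, 0.19, 0, 0, 6.7, 0]
  ]
}}

```text
clock: 41.4
ee_pos: [0.5501, -0.1411, 0.0786]
ee_rot: [-2.041, -2.384, 0.003]
contact_force: [0.4, 0.4, -0.6]
width: 0.132
finger_force: 23.8
```

>>> {"method": "servo_tool", "body": {
  "rows": [
    [0, 0, 0, 0, 0, 0, 0],
    [0, 0, 0, 0, 0, 0, 0],
    [0, 0, 0, 0, 0, 0, 0],
    [0, 0, 0, 0, 0, 0, 0]
  ]
}}

```text
clock: 41.73
ee_pos: [0.5499, -0.141, 0.0803]
ee_rot: [-2.034, -2.392, 0.001]
contact_force: [-0.3, 0.4, -0.5]
width: 0.132
finger_force: 23.8
```

Run:
```python
from h import *
s,p,c=shot("wrist"); X=fp(*PTS["p1"]); print(s["clock"],s["ee_pos"],s["width"]); print(plan(s,[*X,.0505],99.2,4))
g=rect(p,c,s["ee_pos"][:2],99.2,s["ee_pos"][2]-.013,60,60,5); cv2.imwrite("pics/g1.png",g)
```

```text
41.7333 [ 0.54994448 -0.14097232  0.08034094] 0.13197806053521002
(array([-0.009,  0.022,  0.746,  0.   ,  0.   ,  0.016]), np.float64(99.26498992568582))
```

View pics/g1.png

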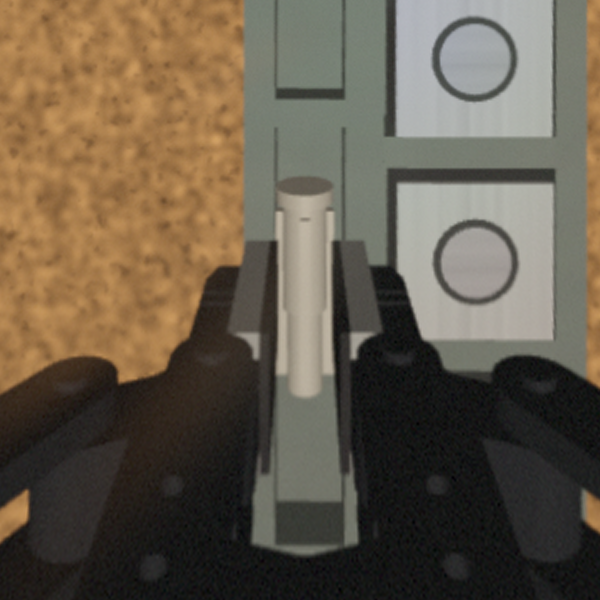

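The held anchor at (305,290) lies along pocket 1, whose edges are at columns 275–344. It's about 1 mm off across the pocket, so I'll correct that and lower it.

>>> {"method": "servo_tool", "body": {
  "rows": [
    [-0.06, 0.04, 1.0, 0, 0, 0, 0],
    [-0.06, 0.04, 1.0, 0, 0, 0, 0],
    [-0.06, 0.04, 0.7, 0, 0, 0, 0],
    [0, 0, 0.25, 0, 0, 0, 0],
    [0, 0, 0, 0, 0, 0, 0],
    [0, 0, 0, 0, 0, 0, 0]
  ]
}}

```text
clock: 42.28
ee_pos: [0.5521, -0.143, 0.0509]
ee_rot: [-2.036, -2.391, 0.001]
contact_force: [-0.3, -0.0, -0.5]
width: 0.129
finger_force: 23.8
```

>>> {"method": "servo_tool", "body": {
  "rows": [
    [0, 0, 0, 0, 0, 0, 0.3],
    [0, 0, 0, 0, 0, 0, 0.3],
    [0, 0, 0, 0, 0, 0, 0.35],
    [0, 0, -1, 0, 0, 0, 0.35],
    [0, 0, -2, 0, 0, 0, 0.35],
    [0, 0, -1, 0, 0, 0, 0.35],
    [0, 0, 0, 0, 0, 0, 0.35],
    [0, 0, 0, 0, 0, 0, 0.35]
  ]
}}

```text
clock: 42.95
ee_pos: [0.5533, -0.1433, 0.0926]
ee_rot: [2.035, 2.39, 0.002]
contact_force: [-0.1, 0.5, 0.2]
width: 0.348
finger_force: 0.0
```

```bash
cat >> h.py <<'E'
def pk(k):
    """is pocket k filled: pale blob in pocket, frame coords mm (plane z=.026)"""
    s,p,c=shot("wrist"); X=fp(*PTS[k]); g=rect(p,c,X,FY,.025,14,32,5); h=cv2.cvtColor(g,cv2.COLOR_BGR2HSV)
    m=((h[...,2]>145)&(h[...,0]<40)&(h[...,1]<90)).astype(np.uint8); 
    q=np.argwhere(m); return (len(q)/25, (np.array([14,32])-q.min(0)/5).round(1), (np.array([14,32])-q.max(0)/5).round(1)) if len(q) else 0
E
python3 - <<'E'
from h import *
s=manip.sense(); print(s["clock"],s["ee_pos"],s["width"],pk("p1")); print(plan(s,[.4319,-.0374,.08],189.2,13))
shot("wrist","w10.png")
E
```

```text
42.95 [ 0.55330728 -0.14327614  0.09263223] 0.3480795008970193 (471.04, array([ 7.8, 18.2]), array([ -4.4, -23.4]))
(array([ 0.209, -1.36 ,  0.094,  0.   ,  0.   ,  6.92 ]), np.float64(99.15588467441894))
```

View pics/w10.png

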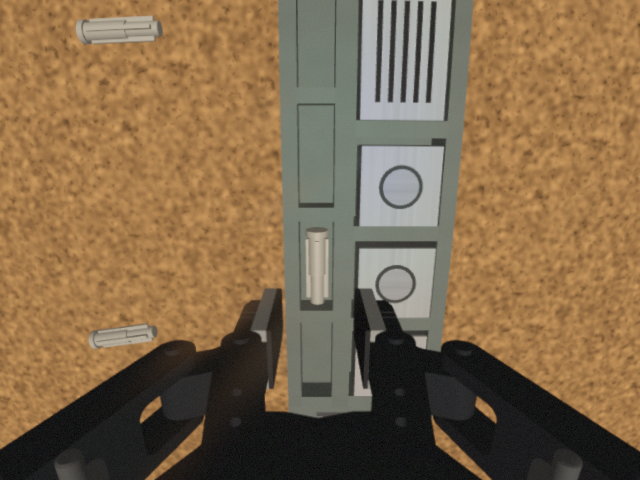

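Anchor 1 lies level in pocket 1 at (318,265). Next is the anchor at (0.432, −0.037).

```bash
sed -i 's/d=(yaw-y0+90)%180-90;/d=(yaw-y0+180)%360-180/' h.py
python3 - <<'E'
from h import *
s=manip.sense(); print(plan(s,[.4319,-.0374,.075],189.2,13))
E
```

```text
(array([ 1.364,  0.048,  0.124,  0.   ,  0.   , -6.926]), np.float64(99.15771853572406))
```

>>> {"method": "servo_tool", "body": {
  "rows": [
    [1.36, 0.05, 0.05, 0, 0, -6.93, 0.35],
    [1.36, 0.05, 0.05, 0, 0, -6.93, 0.35],
    [1.36, 0.05, 0.05, 0, 0, -6.93, 0.35],
    [1.36, 0.05, 0.05, 0, 0, -6.93, 0.35],
    [1.36, 0.05, 0.05, 0, 0, -6.93, 0.35],
    [1.36, 0.05, 0.05, 0, 0, -6.93, 0.35],
    [1.36, 0.05, 0.15, 0, 0, -6.93, 0.35],
    [1.36, 0.05, 0.2, 0, 0, -6.93, 0.35],
    [1.36, 0.05, 0.2, 0, 0, -6.93, 0.35],
    [1.36, 0.05, 0.2, 0, 0, -6.93, 0.35],
    [1.36, 0.05, 0.2, 0, 0, -6.93, 0.35],
    [1.36, 0.05, 0.2, 0, 0, -6.93, 0.35]
  ]
}}

```text
clock: 44.05
ee_pos: [0.445, -0.0372, 0.0759]
ee_rot: [0.074, -3.139, -0.0]
contact_force: [-0.5, 0.5, 0.6]
width: 0.351
finger_force: 0.0
```

>>> {"method": "servo_tool", "body": {
  "rows": [
    [1.36, 0.05, 0.1, 0, 0, -6.93, 0.35],
    [0, 0, 0, 0, 0, 0, 0.35],
    [0, 0, 0, 0, 0, 0, 0.35],
    [0, 0, 0, 0, 0, 0, 0.35],
    [0, 0, 0, 0, 0, 0, 0.35]
  ]
}}

```text
clock: 44.47
ee_pos: [0.434, -0.0379, 0.076]
ee_rot: [-0.25, 3.13, -0.0]
contact_force: [-0.1, -0.4, 0.4]
width: 0.349
finger_force: 0.0
```

Run:
```python
from h import *
s,p,c=shot("wrist"); b=blob(p,c,(.4319,-.0374),.009,half=35); print(s["clock"],s["ee_pos"],b,plan(s,[*b[0],.025],189.2,4))
```

```text
44.4667 [ 0.43399557 -0.03785373  0.07600922] (array([ 0.43166622, -0.0368777 ]), (42.69475555419922, 12.04810905456543), 8.972626686096191) (array([ 0.055,  0.034,  1.275,  0.   ,  0.   , -0.014]), np.float64(-170.85779709820574))
```

>>> {"method": "servo_tool", "body": {
  "rows": [
    [0.06, 0.03, 1.3, 0, 0, 0, 0.35],
    [0.06, 0.03, 1.3, 0, 0, 0, 0.35],
    [0.06, 0, 1.3, 0, 0, 0, 0.35],
    [0.04, 0, 1.2, 0, 0, 0, 0.35],
    [0, 0, 0, 0, 0, 0, 0.35],
    [0, 0, 0, 0, 0, 0, 0],
    [0, 0, 0, 0, 0, 0, 0],
    [0, 0, 0, 0, 0, 0, 0],
    [0, 0, 0, 0, 0, 0, 0],
    [0, 0, 0, 0, 0, 0, 0]
  ]
}}

```text
clock: 45.35
ee_pos: [0.4311, -0.0375, 0.0255]
ee_rot: [-0.253, 3.13, -0.0]
contact_force: [0.4, 0.3, -0.4]
width: 0.129
finger_force: 24.2
```

>>> {"method": "servo_tool", "body": {
  "rows": [
    [0, 0, -1, 0, 0, 0, 0],
    [0, 0, -2.5, 0, 0, 0, 0],
    [0, 0, -3, 0, 0, 0, 0],
    [0, 0, -1.5, 0, 0, 0, 0],
    [0, 0, 0, 0, 0, 0, 0],
    [0, 0, 0, 0, 0, 0, 0],
    [0, 0, 0, 0, 0, 0, 0]
  ]
}}

```text
clock: 45.93
ee_pos: [0.43, -0.0374, 0.1045]
ee_rot: [0.253, -3.131, -0.0]
contact_force: [-0.1, -0.1, -0.6]
width: 0.132
finger_force: 24.2
```

Run:
```python
from h import *
s=manip.sense(); print(s["clock"],s["ee_pos"],s["width"]); print(plan(s,[*fp(*PTS["p2"]),.08],99.2,13))
```

```text
45.9333 [ 0.42999017 -0.03743671  0.10445211] 0.13167107582880264
(array([-1.023,  0.168,  0.188,  0.   ,  0.   ,  6.927]), np.float64(-170.75340545855224))
```

>>> {"method": "servo_tool", "body": {
  "rows": [
    [-1.02, 0.17, 0.19, 0, 0, 6.93, 0],
    [-1.02, 0.17, 0.19, 0, 0, 6.93, 0],
    [-1.02, 0.17, 0.19, 0, 0, 6.93, 0],
    [-1.02, 0.17, 0.19, 0, 0, 6.93, 0],
    [-1.02, 0.17, 0.19, 0, 0, 6.93, 0],
    [-1.02, 0.17, 0.19, 0, 0, 6.93, 0],
    [-1.02, 0.17, 0.19, 0, 0, 6.93, 0],
    [-1.02, 0.17, 0.19, 0, 0, 6.93, 0],
    [-1.02, 0.17, 0.19, 0, 0, 6.93, 0],
    [-1.02, 0.17, 0.19, 0, 0, 6.93, 0],
    [-1.02, 0.17, 0.19, 0, 0, 6.93, 0],
    [-1.02, 0.17, 0.19, 0, 0, 6.93, 0]
  ]
}}

```text
clock: 46.93
ee_pos: [0.5368, -0.0752, 0.08]
ee_rot: [-1.894, -2.503, 0.003]
contact_force: [-0.5, 1.2, -0.3]
width: 0.131
finger_force: 24.2
```

>>> {"method": "servo_tool", "body": {
  "rows": [
    [-1.02, 0.17, 0.19, 0, 0, 6.93, 0],
    [0, 0, 0, 0, 0, 0, 0],
    [0, 0, 0, 0, 0, 0, 0],
    [0, 0, 0, 0, 0, 0, 0],
    [0, 0, 0, 0, 0, 0, 0]
  ]
}}

```text
clock: 47.35
ee_pos: [0.5414, -0.084, 0.0797]
ee_rot: [-2.034, -2.393, 0.001]
contact_force: [0.4, 0.1, 0.8]
width: 0.128
finger_force: 24.2
```

```bash
cat >> h.py <<'E'
def anch():
    """held anchor's ends along tool x (mm), seen on its top plane"""
    s,p,c=shot("wrist"); X=np.array(s["ee_pos"]); g=rect(p,c,X[:2],99.2,X[2]-.013,60,60,5); h=cv2.cvtColor(g,cv2.COLOR_BGR2HSV)
    m=((h[...,2]>110)&(h[...,0]<30)&(h[...,1]<90))[:,290:320].mean(1)>.5; i=np.flatnonzero(m[150:420])+150
    return s,60-i.min()/5,60-i.max()/5
E
python3 - <<'E'
from h import *
s,a,b=anch(); print(s["clock"],s["ee_pos"],s["width"],a,b); print(plan(s,[*fp(*PTS["p2"]),.0505],99.2,4))
E
```

```text
47.35 [ 0.54136181 -0.08397063  0.07971477] 0.1279265333836704 20.799999999999997 -23.799999999999997
(array([-0.024,  0.006,  0.73 ,  0.   ,  0.   ,  0.021]), np.float64(99.28375444226737))
```

>>> {"method": "servo_tool", "body": {
  "rows": [
    [-0.03, 0.02, 1.0, 0, 0, 0, 0],
    [-0.03, 0.02, 1.0, 0, 0, 0, 0],
    [-0.03, 0.02, 0.7, 0, 0, 0, 0],
    [0, 0, 0.22, 0, 0, 0, 0],
    [0, 0, 0, 0, 0, 0, 0],
    [0, 0, 0, 0, 0, 0, 0]
  ]
}}

```text
clock: 47.9
ee_pos: [0.5425, -0.0853, 0.0505]
ee_rot: [-2.036, -2.391, 0.001]
contact_force: [0.2, -0.5, -1.1]
width: 0.13
finger_force: 24.2
```

>>> {"method": "servo_tool", "body": {
  "rows": [
    [0, 0, 0, 0, 0, 0, 0.3],
    [0, 0, 0, 0, 0, 0, 0.3],
    [0, 0, 0, 0, 0, 0, 0.35],
    [0, 0, -1, 0, 0, 0, 0.35],
    [0, 0, -2, 0, 0, 0, 0.35],
    [0, 0, -1, 0, 0, 0, 0.35],
    [0, 0, 0, 0, 0, 0, 0.35],
    [0, 0, 0, 0, 0, 0, 0.35]
  ]
}}

```text
clock: 48.57
ee_pos: [0.5437, -0.0855, 0.0922]
ee_rot: [2.035, 2.39, 0.002]
contact_force: [0.1, -0.5, -0.2]
width: 0.351
finger_force: 0.0
```

Run:
```python
from h import *
s=manip.sense(); print(s["clock"],s["ee_pos"],s["width"],pk("p2"),pk("p1")); print(plan(s,[.4311,.0214,.075],164.5,11))
```

```text
48.5667 [ 0.54372628 -0.08547442  0.09215673] 0.351287431465569 (473.76, array([ 8.2, 19.2]), array([ -4.4, -22.2])) (461.36, array([ 7.8, 18. ]), array([ -4.4, -23.2]))
(array([ 1.477, -0.198,  0.153,  0.   ,  0.   , -5.94 ]), np.float64(99.15841667370212))
```

Pocket 2 now reads the same as the correctly filled pocket 1. Next is the anchor at (0.431, 0.021).

>>> {"method": "servo_tool", "body": {
  "rows": [
    [1.48, -0.2, 0.05, 0, 0, -5.94, 0.35],
    [1.48, -0.2, 0.05, 0, 0, -5.94, 0.35],
    [1.48, -0.2, 0.05, 0, 0, -5.94, 0.35],
    [1.48, -0.2, 0.05, 0, 0, -5.94, 0.35],
    [1.48, -0.2, 0.2, 0, 0, -5.94, 0.35],
    [1.48, -0.2, 0.2, 0, 0, -5.94, 0.35],
    [1.48, -0.2, 0.2, 0, 0, -5.94, 0.35],
    [1.48, -0.2, 0.2, 0, 0, -5.94, 0.35],
    [1.48, -0.2, 0.2, 0, 0, -5.94, 0.35],
    [1.48, -0.2, 0.2, 0, 0, -5.94, 0.35],
    [1.48, -0.2, 0.2, 0, 0, -5.94, 0.35],
    [0, 0, 0, 0, 0, 0, 0.35]
  ]
}}

```text
clock: 49.67
ee_pos: [0.4254, 0.022, 0.0734]
ee_rot: [-0.419, -3.107, 0.002]
contact_force: [-1.2, -0.2, -0.2]
width: 0.35
finger_force: 0.0
```

>>> {"method": "servo_tool", "body": {
  "rows": [
    [0, 0, 0, 0, 0, 0, 0.35],
    [0, 0, 0, 0, 0, 0, 0.35],
    [0, 0, 0, 0, 0, 0, 0.35]
  ]
}}

```text
clock: 49.92
ee_pos: [0.4312, 0.0215, 0.0752]
ee_rot: [0.426, 3.111, 0.0]
contact_force: [-0.1, 0.7, 0.4]
width: 0.351
finger_force: 0.0
```

Run:
```python
from h import *
s,p,c=shot("wrist"); b=blob(p,c,(.4311,.0214),.009,half=35); print(s["clock"],s["ee_pos"],b,plan(s,[*b[0],.025],164.5,4))
```

```text
49.9167 [0.43116072 0.02146739 0.07515114] (array([0.43117461, 0.02255721]), (11.947470664978027, 42.256526947021484), 74.69386291503906) (array([ 0.009,  0.026,  1.254,  0.   ,  0.   , -0.027]), np.float64(164.39090920355966))
```

>>> {"method": "servo_tool", "body": {
  "rows": [
    [0.01, 0, 1.3, 0, 0, 0, 0.35],
    [0.01, 0, 1.3, 0, 0, 0, 0.35],
    [0.01, 0, 1.3, 0, 0, 0, 0.35],
    [0, 0, 1.1, 0, 0, 0, 0.35],
    [0, 0, 0, 0, 0, 0, 0.35],
    [0, 0, 0, 0, 0, 0, 0],
    [0, 0, 0, 0, 0, 0, 0],
    [0, 0, 0, 0, 0, 0, 0],
    [0, 0, 0, 0, 0, 0, 0],
    [0, 0, 0, 0, 0, 0, 0]
  ]
}}

```text
clock: 50.8
ee_pos: [0.4302, 0.0217, 0.0256]
ee_rot: [0.424, 3.112, 0.0]
contact_force: [-0.3, -0.2, -0.2]
width: 0.129
finger_force: 24.1
```

>>> {"method": "servo_tool", "body": {
  "rows": [
    [0, 0, -1, 0, 0, 0, 0],
    [0, 0, -2.5, 0, 0, 0, 0],
    [0, 0, -3, 0, 0, 0, 0],
    [0, 0, -1.5, 0, 0, 0, 0],
    [0, 0, 0, 0, 0, 0, 0],
    [0, 0, 0, 0, 0, 0, 0],
    [0, 0, 0, 0, 0, 0, 0]
  ]
}}

```text
clock: 51.38
ee_pos: [0.429, 0.0217, 0.1045]
ee_rot: [-0.424, -3.112, 0.0]
contact_force: [-0.2, -0.2, -1.2]
width: 0.13
finger_force: 24.1
```

Run:
```python
from h import *
s=manip.sense(); print(s["clock"],s["ee_pos"],s["width"]); print(plan(s,[*fp(*PTS["p3"]),.08],99.2,11))
```

```text
51.3833 [0.42900947 0.02173583 0.104541  ] 0.13017531916182729
(array([-1.044,  0.365,  0.222,  0.   ,  0.   ,  5.936]), np.float64(164.49750952205966))
```

>>> {"method": "servo_tool", "body": {
  "rows": [
    [-1.04, 0.36, 0.22, 0, 0, 5.94, 0],
    [-1.04, 0.36, 0.22, 0, 0, 5.94, 0],
    [-1.04, 0.36, 0.22, 0, 0, 5.94, 0],
    [-1.04, 0.36, 0.22, 0, 0, 5.94, 0],
    [-1.04, 0.36, 0.22, 0, 0, 5.94, 0],
    [-1.04, 0.36, 0.22, 0, 0, 5.94, 0],
    [-1.04, 0.36, 0.22, 0, 0, 5.94, 0],
    [-1.04, 0.36, 0.22, 0, 0, 5.94, 0],
    [-1.04, 0.36, 0.22, 0, 0, 5.94, 0],
    [-1.04, 0.36, 0.22, 0, 0, 5.94, 0],
    [-1.04, 0.36, 0.22, 0, 0, 5.94, 0],
    [0, 0, 0, 0, 0, 0, 0]
  ]
}}

```text
clock: 52.38
ee_pos: [0.5322, -0.0299, 0.0787]
ee_rot: [-2.04, -2.387, 0.003]
contact_force: [-0.4, 0.3, 0.9]
width: 0.131
finger_force: 24.1
```

>>> {"method": "servo_tool", "body": {
  "rows": [
    [0, 0, 0, 0, 0, 0, 0],
    [0, 0, 0, 0, 0, 0, 0],
    [0, 0, 0, 0, 0, 0, 0],
    [0, 0, 0, 0, 0, 0, 0]
  ]
}}

```text
clock: 52.72
ee_pos: [0.532, -0.0282, 0.0807]
ee_rot: [-2.035, -2.393, 0.0]
contact_force: [-0.4, -0.2, 0.7]
width: 0.128
finger_force: 24.1
```

Run:
```python
from h import *
s,a,b=anch(); print(s["clock"],s["ee_pos"],s["width"],a,b); print(plan(s,[*fp(*PTS["p3"]),.0505],99.2,4))
```

```text
52.7167 [ 0.532027   -0.02822069  0.08070366] 0.12777030449714377 21.200000000000003 -23.799999999999997
(array([-0.012,  0.013,  0.755,  0.   ,  0.   ,  0.012]), np.float64(99.24807537032783))
```

>>> {"method": "servo_tool", "body": {
  "rows": [
    [-0.02, 0.03, 1.0, 0, 0, 0, 0],
    [-0.02, 0.03, 1.0, 0, 0, 0, 0],
    [-0.02, 0.03, 0.7, 0, 0, 0, 0],
    [0, 0, 0.3, 0, 0, 0, 0],
    [0, 0, 0, 0, 0, 0, 0],
    [0, 0, 0, 0, 0, 0, 0]
  ]
}}

```text
clock: 53.27
ee_pos: [0.5332, -0.0291, 0.0502]
ee_rot: [-2.036, -2.391, 0.001]
contact_force: [0.1, 0.2, -0.5]
width: 0.129
finger_force: 24.1
```

>>> {"method": "servo_tool", "body": {
  "rows": [
    [0, 0, 0, 0, 0, 0, 0.3],
    [0, 0, 0, 0, 0, 0, 0.3],
    [0, 0, 0, 0, 0, 0, 0.35],
    [0, 0, -1, 0, 0, 0, 0.35],
    [0, 0, -2, 0, 0, 0, 0.35],
    [0, 0, -1, 0, 0, 0, 0.35],
    [0, 0, 0, 0, 0, 0, 0.35],
    [0, 0, 0, 0, 0, 0, 0.35]
  ]
}}

```text
clock: 53.93
ee_pos: [0.5344, -0.0292, 0.0919]
ee_rot: [2.036, 2.39, 0.003]
contact_force: [-0.2, 0.2, 0.5]
width: 0.349
finger_force: 0.0
```

Run:
```python
from h import *
s=manip.sense(); print(s["clock"],s["ee_pos"],s["width"],pk("p3")); print(plan(s,[.4377,-.2148,.080],198.1,14))
```

```text
53.9333 [ 0.53442365 -0.02923431  0.09190072] 0.34914153648914453 (472.6, array([ 7.6, 19.4]), array([ -4.8, -22. ]))
(array([-0.218, -1.683,  0.083,  0.   ,  0.   , -7.067]), np.float64(99.15588782706318))
```

>>> {"method": "servo_tool", "body": {
  "rows": [
    [-0.22, -1.68, 0, 0, 0, -7.07, 0.35],
    [-0.22, -1.68, 0, 0, 0, -7.07, 0.35],
    [-0.22, -1.68, 0, 0, 0, -7.07, 0.35],
    [-0.22, -1.68, 0, 0, 0, -7.07, 0.35],
    [-0.22, -1.68, 0, 0, 0, -7.07, 0.35],
    [-0.22, -1.68, 0, 0, 0, -7.07, 0.35],
    [-0.22, -1.68, 0, 0, 0, -7.07, 0.35],
    [-0.22, -1.68, 0, 0, 0, -7.07, 0.35],
    [-0.22, -1.68, 0.2, 0, 0, -7.07, 0.35],
    [-0.22, -1.68, 0.2, 0, 0, -7.07, 0.35],
    [-0.22, -1.68, 0.2, 0, 0, -7.07, 0.35],
    [-0.22, -1.68, 0.3, 0, 0, -7.07, 0.35]
  ]
}}

```text
clock: 54.98
ee_pos: [0.4272, -0.1823, 0.0809]
ee_rot: [0.119, -3.137, -0.001]
contact_force: [0.1, -0.3, 0.5]
width: 0.35
finger_force: 0.0
```

>>> {"method": "servo_tool", "body": {
  "rows": [
    [-0.22, -1.68, 0.3, 0, 0, -7.07, 0.35],
    [-0.22, -1.68, 0.3, 0, 0, -7.07, 0.35],
    [0, 0, 0, 0, 0, 0, 0.35],
    [0, 0, 0, 0, 0, 0, 0.35],
    [0, 0, 0, 0, 0, 0, 0.35],
    [0, 0, 0, 0, 0, 0, 0.35]
  ]
}}

```text
clock: 55.48
ee_pos: [0.4366, -0.2136, 0.0754]
ee_rot: [0.494, -3.101, -0.002]
contact_force: [0.6, -0.1, -0.0]
width: 0.349
finger_force: 0.0
```

Run:
```python
from h import *
s,p,c=shot("wrist"); b=blob(p,c,(.4377,-.2148),.009,half=35); print(s["clock"],s["ee_pos"],b,plan(s,[*b[0],.025],198.1,4))
```

```text
55.4833 [ 0.43661621 -0.21360707  0.07544999] (array([ 0.4378375, -0.2162125]), (42.53262710571289, 11.937597274780273), 18.434947967529297) (array([-1.000e-02, -7.300e-02,  1.261e+00,  0.000e+00,  0.000e+00,
        1.000e-03]), np.float64(-161.89690698747341))
```

>>> {"method": "servo_tool", "body": {
  "rows": [
    [0, -0.16, 1.3, 0, 0, 0, 0.35],
    [-0.02, -0.16, 1.3, 0, 0, 0, 0.35],
    [0, 0, 1.3, 0, 0, 0, 0.35],
    [0, 0, 1.12, 0, 0, 0, 0.35],
    [0, 0, 0, 0, 0, 0, 0.35],
    [0, 0, 0, 0, 0, 0, 0],
    [0, 0, 0, 0, 0, 0, 0],
    [0, 0, 0, 0, 0, 0, 0],
    [0, 0, 0, 0, 0, 0, 0],
    [0, 0, 0, 0, 0, 0, 0]
  ]
}}

```text
clock: 56.37
ee_pos: [0.4389, -0.2178, 0.0263]
ee_rot: [-0.495, 3.101, -0.001]
contact_force: [-0.5, -0.3, 0.5]
width: 0.129
finger_force: 23.8
```

>>> {"method": "servo_tool", "body": {
  "rows": [
    [0, 0, -1, 0, 0, 0, 0],
    [0, 0, -2.5, 0, 0, 0, 0],
    [0, 0, -3, 0, 0, 0, 0],
    [0, 0, -1.5, 0, 0, 0, 0],
    [0, 0, 0, 0, 0, 0, 0],
    [0, 0, 0, 0, 0, 0, 0],
    [0, 0, 0, 0, 0, 0, 0]
  ]
}}

```text
clock: 56.95
ee_pos: [0.438, -0.2174, 0.1054]
ee_rot: [0.495, -3.102, -0.001]
contact_force: [-0.7, 0.3, -0.1]
width: 0.125
finger_force: 23.8
```

Run:
```python
from h import *
s=manip.sense(); print(s["clock"],s["ee_pos"],s["width"]); print(plan(s,[*fp(*PTS["p0"]),.085],99.2,14))
```

```text
56.95 [ 0.43798755 -0.2173768   0.10541019] 0.12498765227928661
(array([-0.799,  0.604,  0.145,  0.   ,  0.   ,  7.067]), np.float64(-161.866842569537))
```

>>> {"method": "servo_tool", "body": {
  "rows": [
    [-0.8, 0.6, 0.14, 0, 0, 7.07, 0],
    [-0.8, 0.6, 0.14, 0, 0, 7.07, 0],
    [-0.8, 0.6, 0.14, 0, 0, 7.07, 0],
    [-0.8, 0.6, 0.14, 0, 0, 7.07, 0],
    [-0.8, 0.6, 0.14, 0, 0, 7.07, 0],
    [-0.8, 0.6, 0.14, 0, 0, 7.07, 0],
    [-0.8, 0.6, 0.14, 0, 0, 7.07, 0],
    [-0.8, 0.6, 0.14, 0, 0, 7.07, 0],
    [-0.8, 0.6, 0.14, 0, 0, 7.07, 0],
    [-0.8, 0.6, 0.14, 0, 0, 7.07, 0],
    [-0.8, 0.6, 0.14, 0, 0, 7.07, 0],
    [-0.8, 0.6, 0.14, 0, 0, 7.07, 0]
  ]
}}

```text
clock: 57.95
ee_pos: [0.5428, -0.1866, 0.0868]
ee_rot: [-1.732, -2.616, 0.001]
contact_force: [-0.1, -0.4, -0.1]
width: 0.129
finger_force: 23.9
```

>>> {"method": "servo_tool", "body": {
  "rows": [
    [-0.8, 0.6, 0.14, 0, 0, 7.07, 0],
    [-0.8, 0.6, 0.14, 0, 0, 7.07, 0],
    [0, 0, 0, 0, 0, 0, 0],
    [0, 0, 0, 0, 0, 0, 0],
    [0, 0, 0, 0, 0, 0, 0],
    [0, 0, 0, 0, 0, 0, 0]
  ]
}}

```text
clock: 58.45
ee_pos: [0.5592, -0.1978, 0.0854]
ee_rot: [-2.034, -2.392, 0.001]
contact_force: [0.0, 0.2, 0.3]
width: 0.132
finger_force: 23.9
```

Run:
```python
from h import *
s,a,b=anch(); print(s["clock"],s["ee_pos"],s["width"],a,b); print(plan(s,[*fp(*PTS["p0"]),.0505],99.2,4))
```

```text
58.45 [ 0.55924029 -0.19775556  0.08543502] 0.13177501359356905 22.4 -18.0
(array([0.005, 0.02 , 0.873, 0.   , 0.   , 0.015]), np.float64(99.25808913077051))
```

>>> {"method": "servo_tool", "body": {
  "rows": [
    [-0.03, 0.03, 1.0, 0, 0, 0, 0],
    [-0.03, 0.03, 1.0, 0, 0, 0, 0],
    [-0.03, 0.03, 1.0, 0, 0, 0, 0],
    [0, 0, 0.5, 0, 0, 0, 0],
    [0, 0, 0, 0, 0, 0, 0],
    [0, 0, 0, 0, 0, 0, 0]
  ]
}}

```text
clock: 59.0
ee_pos: [0.5608, -0.1988, 0.0501]
ee_rot: [-2.036, -2.391, 0.001]
contact_force: [0.6, 0.2, -0.5]
width: 0.127
finger_force: 23.9
```

>>> {"method": "servo_tool", "body": {
  "rows": [
    [0, 0, 0, 0, 0, 0, 0.3],
    [0, 0, 0, 0, 0, 0, 0.3],
    [0, 0, 0, 0, 0, 0, 0.35],
    [0, 0, -1, 0, 0, 0, 0.35],
    [0, 0, -3, 0, 0, 0, 0.35],
    [0, 0, -4, 0, 0, 0, 0],
    [0, 0, -4, 0, 0, 0, 0],
    [0, 0, -4, 0, 0, 0, 0],
    [0, 0, -4, 0, 0, 0, 0],
    [0, 0, 0, 0, 0, 0, 0],
    [0, 0, 0, 0, 0, 0, 0]
  ]
}}

```text
clock: 59.92
ee_pos: [0.563, -0.1996, 0.2557]
ee_rot: [2.032, 2.385, 0.005]
contact_force: [-0.1, -0.2, -0.9]
width: -0.001
finger_force: 0.0
```

Run:
```python
from h import *
s=manip.sense(); print(s["clock"],s["ee_pos"],s["width"]); print({k:pk(k) for k in ("p0","p1","p2")}); print(plan(s,[.573,-.138,.25],100,6))
```

```text
59.9167 [ 0.56301572 -0.19956521  0.25565441] -0.0012157480050183694
{'p0': (508.12, array([ 8. , 19.8]), array([ -5.2, -22. ])), 'p1': (516.4, array([ 8.4, 19. ]), array([ -5. , -23.6])), 'p2': (516.36, array([ 8.6, 20.2]), array([ -5. , -22.8]))}
(array([ 0.985,  0.333,  0.093,  0.   ,  0.   , -0.141]), np.float64(99.15511283796809))
```

>>> {"method": "servo_tool", "body": {
  "rows": [
    [1, 0.2, 0, 0, 0, 0, 0],
    [1, 0.2, 0, 0, 0, 0, 0],
    [1, 0.2, 0, 0, 0, 0, 0],
    [1, 0.2, 0, 0, 0, 0, 0],
    [1, 0.2, 0, 0, 0, 0, 0],
    [1, 0.2, 0, 0, 0, 0, 0],
    [0, 0, 0, 0, 0, 0, 0],
    [0, 0, 0, 0, 0, 0, 0],
    [0, 0, 0, 0, 0, 0, 0]
  ]
}}

```text
clock: 60.82
ee_pos: [0.5637, -0.1377, 0.2511]
ee_rot: [2.036, 2.392, -0.0]
contact_force: [0.6, 1.0, 0.0]
width: -0.0
finger_force: 0.0
```

Run:
```python
from h import *
s,p,c=shot("wrist","w11.png"); print(s["clock"],s["ee_pos"])
g=rect(p,c,FO,FY,.03,55,155,2.5)
k=rect(p,c,FO,FY,.055,55,155,2.5)[:,600:]
cv2.imwrite("pics/r11.png",np.vstack([g,np.hstack([k,np.zeros((k.shape[0],g.shape[1]-k.shape[1],3),np.uint8)])]))
for d in manip.place_of("lock_knob",p): print(round(d["p"],2),d["uv"],world(c,d["uv"],.055))
```

```text
60.8167 [ 0.5636646  -0.13772897  0.25114444]
```

View pics/r11.png

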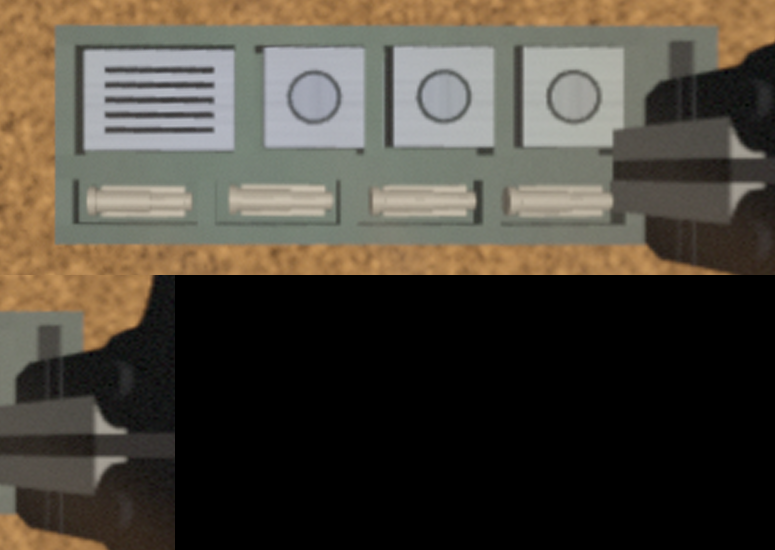

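All four modules are flush: each face measures 101 px ≈ 40.4 mm at the frame-top plane, where a proud one would look larger. All four anchors lie in their pockets. The fingers hide the knob here, so I'll measure it from the earlier frame shot.

Run:
```python
from h import *
import pickle; s,p,c=pickle.load(open("w3.pkl","rb")); 
g=rect(p,c,FO,FY,.055,60,160,4); v=cv2.cvtColor(g,cv2.COLOR_BGR2GRAY)
sub=v[:,4*255:]; m=(sub<62).astype(np.uint8); m=cv2.morphologyEx(m,cv2.MORPH_OPEN,np.ones((15,15)))
for q in cv2.findContours(m,0,2)[0]:
    x,y,w,h=cv2.boundingRect(q); print("frame x",60-y/4,60-(y+h)/4,"frame y",160-255-x/4,160-255-(x+w)/4)
for u in [(309,321)]: 
    W=world(c,u,.055)[:2]; t=np.radians(FY); d=(W-FO)*1000; print("nn knob frame xy",d@[np.cos(t),np.sin(t)],d@[-np.sin(t),np.cos(t)])
s=manip.sense(); print(fp(-55,-118),fp(-55,-121),plan(s,[*fp(-55,-119),.12],99.2,8), plan(s,[*fp(-55,-119),.12],189.2,13))
```

```text
frame x -3.75 -18.25 frame y -99.25 -125.25
nn knob frame xy -9.572493473209834 -116.49154114968975
[ 0.53997349 -0.24927554] [ 0.54045313 -0.25223695] (array([-1.336, -0.513,  1.638,  0.   ,  0.   , -0.009]), np.float64(99.12703190646134)) (array([-0.451, -0.868,  1.008,  0.   ,  0.   , -6.929]), np.float64(99.12703190646134))
```

Run:
```python
from h import *
s=manip.sense(); print(plan(s,[*fp(-48,-117),.10],99.2,8))
```

```text
(array([-1.311, -0.425,  1.888,  0.   ,  0.   , -0.009]), np.float64(99.12703190646134))
```

>>> {"method": "servo_tool", "body": {
  "rows": [
    [-1.31, -0.42, 1.88, 0, 0, 0, 0],
    [-1.31, -0.42, 1.88, 0, 0, 0, 0],
    [-1.31, -0.42, 1.88, 0, 0, 0, 0],
    [-1.31, -0.42, 1.88, 0, 0, 0, 0],
    [-1.31, -0.42, 1.88, 0, 0, 0, 0],
    [-1.31, -0.42, 1.88, 0, 0, 0, 0],
    [-1.31, -0.42, 1.88, 0, 0, 0, 0],
    [-1.31, -0.42, 1.88, 0, 0, 0, 0],
    [0, 0, 0, 0, 0, 0, 0],
    [0, 0, 0, 0, 0, 0, 0],
    [0, 0, 0, 0, 0, 0, 0],
    [0, 0, 0, 0, 0, 0, 0]
  ]
}}

```text
clock: 61.92
ee_pos: [0.5481, -0.2465, 0.1021]
ee_rot: [2.035, 2.39, 0.001]
contact_force: [-0.1, 0.4, 0.2]
width: 0.001
finger_force: 0.0
```

Run:
```python
from h import *
s=manip.sense(); print(s["clock"],s["ee_pos"],plan(s,[*fp(-48,-117),.06],99.2,3)); print(plan(s,[*fp(12,-117),.06],99.2,1))
```

```text
61.9167 [ 0.54811231 -0.24653962  0.10211236] (array([-0.012, -0.052,  1.404,  0.   ,  0.   , -0.006]), np.float64(99.18160471812376))
(array([-0.033,  5.843,  4.224,  0.   ,  0.   , -0.018]), np.float64(99.18160471812376))
```

>>> {"method": "servo_tool", "body": {
  "rows": [
    [-0.03, -0.1, 1.4, 0, 0, 0, 0],
    [0, 0, 1.4, 0, 0, 0, 0],
    [0, 0, 1.4, 0, 0, 0, 0],
    [0, 0, 0, 0, 0, 0, 0],
    [0, 0, 0, 0, 0, 0, 0],
    [0, 0.5, 0, 0, 0, 0, 0],
    [0, 0.5, 0, 0, 0, 0, 0],
    [0, 0.5, 0, 0, 0, 0, 0],
    [0, 0.5, 0, 0, 0, 0, 0]
  ]
}}

```text
clock: 62.67
ee_pos: [0.5663, -0.2442, 0.0596]
ee_rot: [2.037, 2.391, -0.001]
contact_force: [-3.0, -0.4, 3.1]
width: -0.001
finger_force: 1.6
```

>>> {"method": "servo_tool", "body": {
  "rows": [
    [0, 0.3, 0, 0, 0, 0, 0],
    [0, 0.3, 0, 0, 0, 0, 0],
    [0, 0.3, 0, 0, 0, 0, 0],
    [0, 0.3, 0, 0, 0, 0, 0],
    [0, 0.3, 0, 0, 0, 0, 0],
    [0, 0.3, 0, 0, 0, 0, 0],
    [0, 0.3, 0, 0, 0, 0, 0],
    [0, 0.3, 0, 0, 0, 0, 0]
  ]
}}

```text
clock: 63.33
ee_pos: [0.5898, -0.2401, 0.0586]
ee_rot: [-2.037, -2.392, 0.0]
contact_force: [-2.8, -0.6, 2.4]
width: -0.001
finger_force: 1.6
```

>>> {"method": "servo_tool", "body": {
  "rows": [
    [0, 0.3, 0, 0, 0, 0, 0],
    [0, 0.3, 0, 0, 0, 0, 0],
    [0, 0.3, 0, 0, 0, 0, 0],
    [0, 0.2, 0, 0, 0, 0, 0],
    [0, 0.1, 0, 0, 0, 0, 0],
    [0, 0, 0, 0, 0, 0, 0]
  ]
}}

```text
clock: 63.83
ee_pos: [0.5937, -0.2394, 0.0585]
ee_rot: [-2.034, -2.38, 0.018]
contact_force: [-24.0, -3.2, 16.5]
width: -0.002
finger_force: 11.8
```

>>> {"method": "servo_tool", "body": {
  "rows": [
    [0, 0.1, 0, 0, 0, 0, 0],
    [0, 0.1, 0, 0, 0, 0, 0],
    [0, 0.1, 0, 0, 0, 0, 0],
    [0, 0, 0, 0, 0, 0, 0]
  ]
}}

```text
clock: 64.17
ee_pos: [0.594, -0.2393, 0.0585]
ee_rot: [-2.032, -2.377, 0.024]
contact_force: [-29.3, -4.3, 20.3]
width: -0.0
finger_force: 15.2
```

>>> {"method": "servo_tool", "body": {
  "rows": [
    [0, 0.1, 0, 0, 0, 0, 0],
    [0, 0.1, 0, 0, 0, 0, 0],
    [0, 0, 0, 0, 0, 0, 0]
  ]
}}

```text
clock: 64.42
ee_pos: [0.5942, -0.2393, 0.0585]
ee_rot: [-2.032, -2.374, 0.028]
contact_force: [-33.4, -5.0, 22.5]
width: -0.001
finger_force: 17.5
```

>>> {"method": "servo_tool", "body": {
  "rows": [
    [0, -0.5, 0, 0, 0, 0, 0],
    [0, -1, 0, 0, 0, 0, 0],
    [0, -1, -1, 0, 0, 0, 0],
    [0, 0, -4, 0, 0, 0, 0],
    [0.5, 0.8, -4, 0, 0, 0, 1],
    [1.5, 0.8, -4, 0, 0, 0, 1],
    [2, 0, -4, 0, 0, 0, 1],
    [2, 0, -2, 0, 0, 0, 1],
    [2, 0, 0, 0, 0, 0, 1],
    [2, 0, 0, 0, 0, 0, 1],
    [0, 0, 0, 0, 0, 0, 1],
    [0, 0, 0, 0, 0, 0, 1]
  ]
}}

```text
clock: 65.42
ee_pos: [0.5824, -0.1407, 0.2446]
ee_rot: [2.033, 2.393, 0.002]
contact_force: [0.7, -0.1, 0.2]
width: 1.003
finger_force: 0.0
```

>>> {"method": "servo_tool", "body": {
  "rows": [
    [0, 0, 0, 0, 0, 0, 1],
    [0, 0, 0, 0, 0, 0, 1],
    [0, 0, 0, 0, 0, 0, 1]
  ]
}}

```text
clock: 65.67
ee_pos: [0.5817, -0.1428, 0.2437]
ee_rot: [-2.038, -2.39, 0.0]
contact_force: [0.1, 0.2, -0.1]
width: 0.999
finger_force: 0.0
```

Run:
```python
from h import *
s,p,c=shot("wrist","w12.png"); print(s["clock"],s["ee_pos"],s["width"])
t=np.radians(FY); M=np.array([[np.cos(t),np.sin(t)],[-np.sin(t),np.cos(t)]])
for d in manip.place_of("lock_knob",p): print(round(d["p"],2),d["uv"],M@(world(c,d["uv"],.055)[:2]-FO)*1000)
g=rect(p,c,FO,FY,.055,60,160,4); v=cv2.cvtColor(g,cv2.COLOR_BGR2GRAY); cv2.imwrite("pics/k12.png",g[:,4*245:])
sub=v[:,4*250:]; m=(sub<62).astype(np.uint8); m=cv2.morphologyEx(m,cv2.MORPH_OPEN,np.ones((15,15)))
for q in cv2.findContours(m,0,2)[0]:
    x,y,w,h=cv2.boundingRect(q); print("frame x",60-y/4,60-(y+h)/4,"frame y",160-250-x/4,160-250-(x+w)/4)
s,p,c=shot("top")
for d in manip.place_of("lock_knob",p): print("top",round(d["p"],2),d["uv"],M@(world(c,d["uv"],.055)[:2]-FO)*1000)
```

```text
65.6667 [ 0.58172037 -0.14283735  0.2437077 ] 0.9990943682271084
0.55 [333.7, 321.1] [  18.53828384 -117.53465397]
frame x 28.25 13.25 frame y -99.25 -125.75
```

Run:
```python
from h import *
s,p,c=shot("wrist"); print({k:pk(k) for k in ("p0","p1","p2","p3")})
for k in ("speaker","a","b","c"):
    b=blob(p,c,fp(*PTS[k]),.03,half=45); print(k,fp(*PTS[k]).round(4),b)
# slot / plate profile along frame x at slot y, plane z=.03
g=rect(p,c,FO,FY,.032,50,160,4); v=cv2.cvtColor(g,cv2.COLOR_BGR2GRAY)
for y in (-115,-118): col=int((160-y)*4); print(y,[(50-i//4,int(v[i,col-4:col+5].mean())) for i in range(0,400,8)])
```

```text
{'p0': (456.12, array([ 7.8, 19.2]), array([ -4.4, -21.8])), 'p1': (470.36, array([ 8. , 18.2]), array([ -4.4, -23.2])), 'p2': (477.12, array([ 8.6, 19.8]), array([ -4.2, -22.6])), 'p3': (456.6, array([ 7.8, 20.4]), array([ -4.6, -22.2]))}
speaker [ 0.5744 -0.03  ] (array([ 0.57110095, -0.02983299]), (82.99998474121094, 89.74998474121094), 0.0)
a [ 0.5843 -0.0912] (array([ 0.58101359, -0.09103544]), (82.99998474121094, 89.74998474121094), 0.0)
b [ 0.5926 -0.1425] (array([ 0.58920241, -0.14236652]), (89.75, 82.75), 90.0)
c [ 0.6009 -0.1938] (array([ 0.59751623, -0.19369761]), (89.75, 82.75), 90.0)
-115 [(50, 117), (48, 125), (46, 127), (44, 112), (42, 110), (40, 110), (38, 74), (36, 130), (34, 150), (32, 151), (30, 106), (28, 22), (26, 26), (24, 27), (22, 28), (20, 30), (18, 32), (16, 34), (14, 66), (12, 146), (10, 149), (8, 149), (6, 112), (4, 74), (2, 75), (0, 76), (-2, 75), (-4, 74), (-6, 74), (-8, 76), (-10, 75), (-12, 74), (-14, 73), (-16, 74), (-18, 73), (-20, 73), (-22, 72), (-24, 72), (-26, 71), (-28, 72), (-30, 70), (-32, 73), (-34, 71), (-36, 80), (-38, 112), (-40, 111), (-42, 114), (-44, 124), (-46, 124), (-48, 118)]
-118 [(50, 111), (48, 116), (46, 116), (44, 111), (42, 111), (40, 108), (38, 71), (36, 125), (34, 148), (32, 147), (30, 79), (28, 21), (26, 27), (24, 26), (22, 30), (20, 31), (18, 33), (16, 34), (14, 66), (12, 143), (10, 147), (8, 147), (6, 112), (4, 74), (2, 75), (0, 74), (-2, 74), (-4, 73), (-6, 74), (-8, 74), (-10, 74), (-12, 73), (-14, 75), (-16, 74), (-18, 73), (-20, 72), (-22, 73), (-24, 72), (-26, 71), (-28, 70), (-30, 69), (-32, 67), (-34, 70), (-36, 81), (-38, 110), (-40, 110), (-42, 118), (-44, 133), (-46, 129), (-48, 119)]
```

```bash
python3 -c "
from cell import manip
print(manip.job_done())"
```

```text
the job is handed in; nothing more can be done
None
```

I handed the job in at about 66 s: the speaker and all three buttons are flush, all four anchors are in their pockets, and the slide went last, pushed to its locked end stop; the judge's verdict wasn't shown.

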